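Isolate the dryer and pile its filters for service

TASK

Get the dryer ready for its service. Lift the deep cover off the isolator box and stand it upright, open side down, on the bare counter clear of the box, then pull the isolator plug out against its catch and leave it in the aluminium lock-out tray. Only after that, gather all the filter plates that are there into one neat, square pile lying flat on the black rubber mat, centred on it and lined up with its sides, and leave the bottle, jar, cup and brush alone.

Things in the scene. Friction and masses are not known exactly. Their poses are not given: they have to be found in the camera images.
- isolator: Grey isolator box fixed to the counter. Origin: centre of its underside; z up. Flange 90 (x) by 84 (y) by 8 mm high, collar on it 55 (x) by 49 (y) mm, its top 50 mm above the counter, with a slot 26 (x) by 10 (y) mm, 30 mm deep, for the plug. At the start the cover stands on the flange over collar and plug; two sprung pads on the collar's x faces grip it from inside.
- cover: Grey plastic cover, open below, 64 (x) by 58 (y) by 80 mm high, walls 3 mm, 120 g. Origin: centre of its lower rim, z up. At the start on the isolator, axes along its axes, rim at 8 mm, 42 mm over the collar with 1.5 mm play: draw it straight up, the pads drag 3 to 8 N for the first 20 mm; the rim must rise 75 mm to clear the plug. Grip across the 58 or 64 mm faces.
- plug: Plug, 60 g, at first hidden under the cover. Origin: centre of the blade's foot; z up to the head. Brass blade 24 (x) by 8 (y) by 26 mm; above it a black head 36 (x) by 16 (y) by 32 mm, gripped across 16. Seated: axes as the isolator's, foot at 24 mm, head top at 82 mm. A sprung ball catch takes 8 to 16 N straight up in the first 6 mm and drags until 18 mm; out after 26 mm.
- plug_mid (a point): Point on the plug's axis where blade and head meet, 26 mm above its foot.
- tray: Open square aluminium lock-out tray fixed to the counter, 110 by 110 mm, 18 mm high, walls and floor 4 mm; origin: centre of its underside, z up, axes along its sides.
- mat: Black rubber mat fixed to the counter, 100 (x) by 66 (y) mm, 3 mm thick; origin: centre of its underside on the counter, x along its long side, z up. The filter plates are piled on it, long sides along its long side.
- filter1: Dryer filter plate, a flat slab with white frame and grey mesh, 84 (x) by 50 (y) by 14 mm, 50 to 100 g; origin: centre of its underside, x along its long side, z up. Lies flat on the counter at the start, clear of the others; three to five of the five alike plates are present (None if absent). Either end may point either way. Grip it across its 50 mm.
- filter2: Dryer filter plate, a flat slab with white frame and grey mesh, 84 (x) by 50 (y) by 14 mm, 50 to 100 g; origin: centre of its underside, x along its long side, z up. Lies flat on the counter at the start, clear of the others; three to five of the five alike plates are present (None if absent). Either end may point either way. Grip it across its 50 mm.
- filter3: Dryer filter plate, a flat slab with white frame and grey mesh, 84 (x) by 50 (y) by 14 mm, 50 to 100 g; origin: centre of its underside, x along its long side, z up. Lies flat on the counter at the start, clear of the others; three to five of the five alike plates are present (None if absent). Either end may point either way. Grip it across its 50 mm.
- filter4: Dryer filter plate, a flat slab with white frame and grey mesh, 84 (x) by 50 (y) by 14 mm, 50 to 100 g; origin: centre of its underside, x along its long side, z up. Lies flat on the counter at the start, clear of the others; three to five of the five alike plates are present (None if absent). Either end may point either way. Grip it across its 50 mm.
- filter5: Dryer filter plate, a flat slab with white frame and grey mesh, 84 (x) by 50 (y) by 14 mm, 50 to 100 g; origin: centre of its underside, x along its long side, z up. Lies flat on the counter at the start, clear of the others; three to five of the five alike plates are present (None if absent). Either end may point either way. Grip it across its 50 mm.
- detergent: Bystander: white detergent bottle, 74 mm across, 190 mm tall; origin: centre of its underside. Leave alone.
- jar: Bystander: amber jar, 70 mm across, 90 mm tall; origin: centre of its underside. Leave alone.
- dosing_cup: Bystander: white dosing cup, 66 mm across, 60 mm tall; origin: centre of its underside. Leave alone.
- brush: Bystander: brush lying on the counter, about 200 mm long, 42 mm wide, 20 mm high; origin under its middle. Leave alone.
Things that resemble listed ones, but are neither listed nor needed, are in the scene too. What is shaped like the filter5 but orange or pink is not meant.

How it is judged:
On the way, in this order (a step that is already met when the one before it is completed fails the run):
1. the cover is off and stands upright on the counter, clear of the isolator (horizontal distance between cover and isolator above 0.07 m and height (world z) of cover below 0.006 m and angle between cover's own z axis and vertical below 0.1 rad), for 0.2 s.
2. the plug is out of the isolator and lies or stands in the lock-out tray (x of plug_mid in the frame of tray between -0.055 and 0.055 m and y of plug_mid in the frame of tray between -0.055 and 0.055 m and height (world z) of plug_mid below 0.045 m and linear speed of plug below 0.03 m/s), for 0.2 s.
3. all filter plates present are piled squarely on the mat (horizontal distance between each of filter1, filter2, filter3, filter4, filter5 and mat below 0.009 m and angle between the x axis of each of filter1, filter2, filter3, filter4, filter5 and the x axis of mat, either way round below 0.14 rad and angle between the z axis of each of filter1, filter2, filter3, filter4, filter5 and the z axis of mat, either way round below 0.07 rad and height (world z) of each of filter1, filter2, filter3, filter4, filter5 below 0.065 m and linear speed of each of filter1, filter2, filter3, filter4, filter5 below 0.03 m/s), for 0.2 s.
At the end, for the whole second after the job is handed in: Cover upright on the counter (tilt < 0.1 rad), 70 mm or more from the isolator; plug middle inside the tray (within 55 mm of its centre along each side, below 45 mm); every plate present flat in the pile, centre within 9 mm of the mat's, long sides within 0.14 rad; all released and at rest (all of step 1 and all of step 2 and all of step 3); the robot touches nothing.
It fails at once if a bystander is pushed more than 30 mm or knocked over (distance of any of detergent, jar, dosing_cup, brush from where it was at the start of the episode above 0.03 m or angle between any of detergent, jar, dosing_cup, brush's own z axis and vertical above 0.5 rad).
Of filter1, filter2, filter3, filter4, filter5 only 3 to 5 are there at a start; the rules pass over those that are not, and their reading is None.
At some moment in a run one of filter1, filter2, filter3, filter4, filter5 may be knocked a few centimetres aside while the robot is not near it.
It also fails if it takes over 210 s, if anything falls off the work surface, if the arm or the gripper's body presses on something with over 40 N, if the wrist force passes 120 N, or if a joint passes its speed limit or range.

ROBOT

A 6-joint arm with a two-finger parallel gripper is mounted at the origin on the work surface. World frame = base frame: x ahead of the robot, y to its left, z up, the work surface at z = 0. Lengths are in m, angles in rad, forces in N, time in s.
With the tool pointing down it reaches from about 0.375 to 0.9 m from the base axis. Payload 3.1 kg.
Tool frame: the origin (TCP) lies midway between the tips of the shut fingers; the grasp point (between the pads) lies 19 mm behind it; x points along the fingers, z is the direction in which the jaws open and shut, and the axes are right-handed (so a half turn about x gives the same grasp; the last joint's range is limited). The gripper opens to 87 mm and grips with 3 to 60 N. Pads are 19 mm wide; open, the fingers measure 117 mm over their backs; the gripper's body (75 mm by 190 mm) begins 51 mm behind the grasp point.
Start: joints at [-1.391, 0.527, 1.433, -0, 1.181, -0.178], TCP at [0.219, -0.585, 0.223] pointing down, gripper open.
Joint ranges: [-3.08, 3.08], [-0.75, 2.2], [0.22, 2.44], [-1.43, 4.57], [0, 2.65], [-2.85, 2.85]. Speed limits (rad/s): [2.79, 2.79, 3.14, 3.14, 3.14, 3.14].

INTERFACE

Orientations are given as a unit quaternion [x, y, z, w].
In Python, from rig import readout, imaging, robot gives the robot as it stands. The module is installed in compiled form; this text tells all that it offers.
- The arm moves only by the tool play_rows, never from a script. Its argument "rows" is text: rows parted by semicolons, each of 7 numbers parted by spaces: the turn, a rotation vector about the tool's x, y, z in rad, then the shift along the tool's x, y, z in mm, then the closure, from 0 (fully open) to 1 (shut). In form: ax ay az tx ty tz gripper; .... A call has 1 to 8 rows; each row shifts and turns the commanded pose from where the row before left it, along the tool's axes as they then stand; what a row does not reach is not made up. A row lasts 1/12 s, in which the tool goes at most 41.7 mm and 7.16 degrees, less where a joint would pass 70% of its speed; a pose out of reach is approached as far as the arm can. A call with a gripper value outside its range is refused whole. The fingers move at their own pace and stop on an object; "squeeze" is the grip in N (left out, the last holds). Time passes only in rows, so rows that do not move let the fingers close. It gives the time, the measured TCP pose, the force and the opening at its end, in the units of the state.
- readout.get_obs(): the state, without advancing time (a new reading comes with each control period).
- imaging.camera(name): name is "scene" or "top" or "wrist"; returns the picture (400x640x3 uint8, blue, green, red); there is no depth.
- imaging.camera_info(name): a dict with "K" (3x3 intrinsics, pixels), "world_to_cam" (4x4, takes a point from world to camera coordinates). Camera axes: x right, y down, z forward; pixel columns grow to the right and rows downward; lengths in m; the calibration is good to about 2 mm. A picture is of the moment at which its call begins: read the wrist's pose just before it. camera_info takes no time and is no camera call; for the wrist camera it gives the pose at the moment of the call.
- robot.hand_in(): hands the job in, once; it reports no verdict.
The state is a dict: "time": time; "q": joint angles; "joint_velocities": joint speeds; "joint_torque": joint torques, N m; "position": TCP position; "tool_rot": TCP orientation; "ft_force": force on the tool from outside, world axes, zero at the start; "moment": the same for the moment, N m; "grip_width": finger opening in m.
Only numpy, scipy, OpenCV 4.12 (cv2) and the standard library are available. Lean on these libraries where they do the work, as an engineer would, in place of code of your own. Each camera call takes 0.05 s, during which the arm holds its last target. There are 200 camera calls.

## Working session

There is one attempt and no reset: what is moved stays moved. The work goes in short steps, Python scripts to look and compute and a tool call to move; the robot and the scene stay as the last step left them, time stands still between calls to the robot, and variables do not carry over. Pictures are saved under pics/ and viewed, about 12 in all and at most 16, crops included, and the job is handed in when it is done.

Besides the shell and the picture viewer there is one more tool, called after "Emit:" in YAML: its name, and indented under it one key for each argument. play_rows: Moves the arm, as the interface text tells. Its arguments: {"type":"object","properties":{"rows":{"type":"string"},"squeeze":{"type":"number"}},"required":["rows"]}

```bash
mkdir -p pics; cat > h.py <<'E'
import numpy as np, cv2
from rig import readout, imaging, robot
from scipy.spatial.transform import Rotation as R
def ray(name,uv,z,info=None):
    i=info or imaging.camera_info(name); T=np.linalg.inv(np.array(i["world_to_cam"])); K=np.array(i["K"])
    uv=np.atleast_2d(uv).astype(float); d=np.c_[uv,np.ones(len(uv))]@np.linalg.inv(K).T@T[:3,:3].T
    o=T[:3,3]; return o+d*((z-o[2])/d[:,2])[:,None]
def proj(name,p,info=None):
    i=info or imaging.camera_info(name); W=np.array(i["world_to_cam"]); c=np.atleast_2d(p)@W[:3,:3].T+W[:3,3]
    c=c@np.array(i["K"]).T; return c[:,:2]/c[:,2:]
E
python3 - <<'E'
from h import *
o=readout.get_obs(); print(o)
for n in("scene","top"):
    im=imaging.camera(n); cv2.imwrite(f"pics/{n}0.png",im); i=imaging.camera_info(n); print(n,np.round(i["K"],1).tolist(),np.round(i["world_to_cam"],3).tolist())
E
```

```text
{'time': 0.0, 'q': array([-1.39148138e+00,  5.28450502e-01,  1.43388815e+00, -3.20274247e-06,
        1.18141422e+00, -1.78486157e-01]), 'joint_velocities': array([ 7.03533093e-04,  9.70287487e-04,  4.00023354e-04, -1.65086488e-05,
        9.03795192e-04, -8.53405306e-04]), 'joint_torque': array([ 8.50667675e-04, -4.40043139e+01, -1.76589167e+01,  6.33046031e-02,
        5.81518596e-02, -1.79606341e-04]), 'position': array([ 0.21878705, -0.58467455,  0.22158577]), 'tool_rot': array([ 0.40358458,  0.58153478, -0.40250639,  0.58045274]), 'ft_force': array([ 0.10472792,  0.17141488, -0.14760038]), 'moment': array([-0.01671517, -0.00647573,  0.04204574]), 'grip_width': 0.08685750761079412}
scene [[411.7, 0.0, 315.8], [0.0, 411.7, 197.6], [0.0, 0.0, 1.0]] [[-0.68, 0.733, 0.012, 0.378], [0.536, 0.509, -0.673, -0.248], [-0.499, -0.451, -0.74, 1.504], [0.0, 0.0, 0.0, 1.0]]
top [[516.2, 0.0, 326.8], [0.0, 516.2, 195.5], [0.0, 0.0, 1.0]] [[-0.014, -1.0, -0.009, 0.017], [-0.982, 0.016, -0.188, 0.543], [0.188, 0.006, -0.982, 1.539], [0.0, 0.0, 0.0, 1.0]]
```

View pics/top0.png

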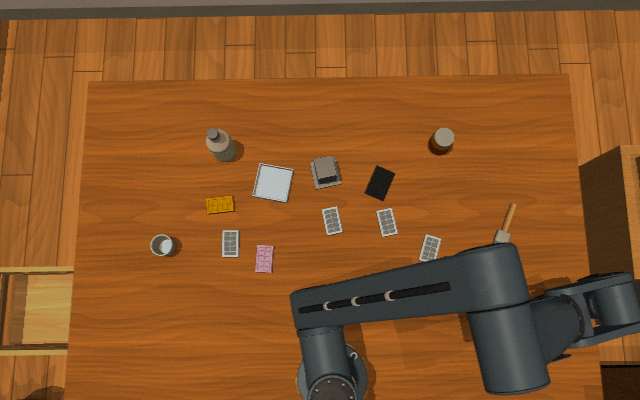

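View pics/scene0.png

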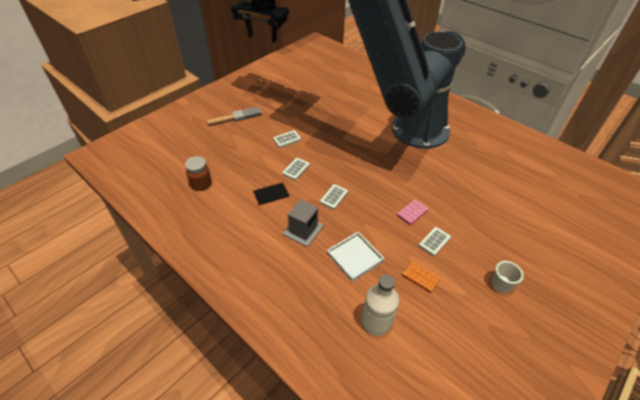

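Top view: isolator and cover at (325,172), mat (380,182), tray (273,182), and white plates at (231,243), (332,220), (387,222) and (430,248). Decoys are orange (220,204) and pink (264,258). The scene view shows the same four plates.

```bash
cat >> h.py <<'E'
def tool():
    o=readout.get_obs(); return o["position"],R.from_quat(o["tool_rot"])
def plan(p,jaw,c=None):
    """rows needed: target TCP p, tool down, jaw z-axis along world yaw 'jaw' (rad, mod pi) -> (turn about tool x, shift in tool axes), tool made vertical"""
    q,r=tool(); m=r.as_matrix(); z=m[:,2]; yaw=np.arctan2(z[1],z[0])
    d=(jaw-yaw+np.pi/2)%np.pi-np.pi/2
    v=m.T@(np.array(p)-q)*1000
    print("pos",np.round(q,4),"jawyaw",round(yaw,3),"down",np.round(m[:,0],3),"| turn world",round(d,3),"=> ax",round(-d,3),"alt",round(-d+np.pi*np.sign(d),3),"shift(now axes) mm",np.round(v,1),"q6",round(readout.get_obs()["q"][5],3))
E
python3 - <<'E'
from h import *
im=cv2.imread("pics/top0.png"); hsv=cv2.cvtColor(im,cv2.COLOR_BGR2HSV)
m=((hsv[...,1]<70)&(hsv[...,2]>70)).astype(np.uint8)
m[280:]=0
for nm,mm,z in(("grey",m,.014),("black",((hsv[...,2]<35)).astype(np.uint8),.003)):
  for c in cv2.findContours(mm,cv2.RETR_EXTERNAL,cv2.CHAIN_APPROX_NONE)[0]:
    if cv2.contourArea(c)<150 or c[:,0,1].min()<75: continue
    P=ray("top",c[:,0],z)[:,:2]; r=cv2.minAreaRect((P*1000).astype(np.float32)); print(nm,np.round(c[:,0].mean(0)),np.round(r[0]),np.round(r[1]),round(r[2],1))
plan([.45,0,.3],0)
W=np.array(imaging.camera_info("wrist")["world_to_cam"]);q,r=tool();C=np.linalg.inv(W);print("cam in tool",r.as_matrix().T@(C[:3,3]-q),r.as_matrix().T@C[:3,:3],imaging.camera_info("wrist")["K"])
E
```

```text
grey [495. 265.] [ 323. -494.] [ 99. 128.] 8.5
grey [264. 259.] [357. 206.] [50. 81.] 85.7
grey [429. 248.] [ 378. -305.] [49. 83.] 72.1
grey [162. 245.] [404. 525.] [66. 65.] 2.4
grey [230. 243.] [406. 312.] [82. 50.] 1.0
grey [387. 222.] [ 464. -176.] [83. 50.] 11.3
grey [332. 220.] [472.  -5.] [83. 51.] 11.2
grey [272. 182.] [596. 181.] [111. 112.] 78.4
grey [325. 172.] [628.  15.] [97. 82.] 11.4
grey [444. 137.] [ 736. -371.] [59. 62.] 44.2
black [371. 299.] [ 229. -118.] [23. 87.] 10.2
black [605. 317.] [ 192. -843.] [129. 142.] 14.6
black [420. 290.] [ 253. -271.] [ 28. 186.] 8.4
black [547. 293.] [ 239. -655.] [ 27. 505.] 15.2
black [379. 183.] [ 592. -159.] [61. 97.] 65.3
pos [ 0.2188 -0.5848  0.2217] jawyaw -1.213 down [-0.     0.002 -1.   ] | turn world 1.213 => ax -1.213 alt 1.929 shift(now axes) mm [ -77.3  421.4 -466.9] q6 -0.179
cam in tool [-0.1609854   0.07696857 -0.0005205 ] [[ 5.55182563e-05 -2.78533940e-01  9.60426385e-01]
 [ 3.67771431e-04 -9.60426316e-01 -2.78533941e-01]
 [ 9.99999931e-01  3.68681104e-04  4.91156313e-05]] [[320.92132803   0.         322.77947489]
 [  0.         320.92132803 198.46095393]
 [  0.           0.           1.        ]]
```

Emit:
play_rows:
  rows: "0 0 0 -7.2 29.1 -23.8 0;0 0 0 -7.2 29.1 -23.8 0;0 0 0 -7.2 29.1 -23.8 0;0 0 0 -7.2 29.1 -23.8 0;0 0 0 -7.2 29.1 -23.8 0;0 0 0 -7.2 29.1 -23.8 0;0 0 0 -7.2 29.1 -23.8 0;0 0 0 -7.2 29.1 -23.8 0"

```text
time: 0.77
position: [0.3706, -0.3235, 0.2802]
tool_rot: [0.403, 0.581, -0.403, 0.581]
ft_force: [0.9, -0.1, -0.5]
grip_width: 0.0869
```

Emit:
play_rows:
  rows: "0 0 0 -7.2 29.1 -23.8 0;0 0 0 -7.2 29.1 -23.8 0;0 0 0 -7.2 29.1 -23.8 0;0 0 0 -7.2 29.1 -23.8 0;0 0 0 -7.2 29.1 -23.8 0;0 0 0 -7.2 29.1 -23.8 0;0 0 0 -7.2 29.1 -23.8 0;0 0 0 -7.2 29.1 -23.8 0"

```text
time: 1.43
position: [0.5219, -0.0637, 0.3378]
tool_rot: [0.403, 0.581, -0.403, 0.581]
ft_force: [0.1, -0.5, -0.2]
grip_width: 0.0874
```

Emit:
play_rows:
  rows: "0 0 0 -7.2 29.1 -23.8 0;0 0 0 -7.2 29.1 -23.8 0;0 0 0 0 0 0 0;0 0 0 0 0 0 0"

```text
time: 1.77
position: [0.5599, 0.0011, 0.3519]
tool_rot: [0.402, 0.582, -0.402, 0.582]
ft_force: [0.5, 0.3, -0.5]
grip_width: 0.087
```

```bash
python3 - <<'E'
from h import *
im=imaging.camera("wrist"); cv2.imwrite("pics/w1.png",im)
plan([.6,0.0,.2],0.2)
np.save("pics/w1.npy",np.array(imaging.camera_info("wrist")["world_to_cam"]))
cv2.imwrite("pics/top1.png",imaging.camera("top"))
E
```

```text
pos [ 5.591e-01 -1.000e-04  3.515e-01] jawyaw -1.211 down [-0.002 -0.    -1.   ] | turn world 1.411 => ax -1.411 alt 1.731 shift(now axes) mm [151.5  38.6  14.3] q6 1.011
```

View pics/w1.png

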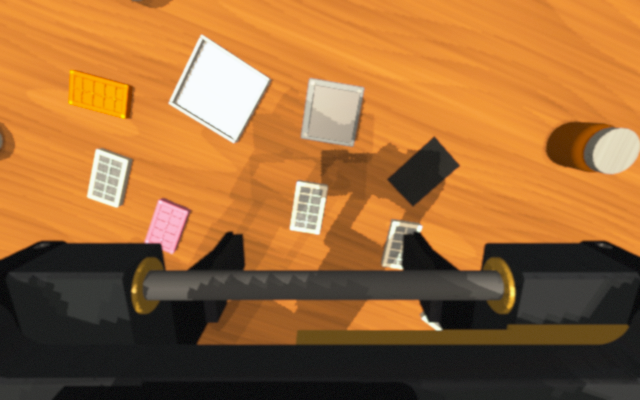

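Wrist view: cover and flange at (333,112), mat (423,171), tray (220,90), plates (109,178), (308,208), (402,244) and one hidden behind the finger at about (432,322). Decoys are orange (99,94) and pink (167,225). Next is the close crop, plus blobs from the top view with the arm moved away.

```bash
python3 - <<'E'
from h import *
im=cv2.imread("pics/w1.png"); c=im[60:220,270:470]; cv2.imwrite("pics/w1c.png",cv2.resize(c,None,fx=4,fy=3.75,interpolation=cv2.INTER_CUBIC)[:600])
im=cv2.imread("pics/top1.png"); hsv=cv2.cvtColor(im,cv2.COLOR_BGR2HSV)
m=((hsv[...,1]<70)&(hsv[...,2]>70)).astype(np.uint8)
for c in cv2.findContours(m,cv2.RETR_EXTERNAL,cv2.CHAIN_APPROX_NONE)[0]:
    if cv2.contourArea(c)<150 or c[:,0,1].min()<75: continue
    P=ray("top",c[:,0],.014)[:,:2]; r=cv2.minAreaRect((P*1000).astype(np.float32)); print(np.round(c[:,0].mean(0)),np.round(r[0]),np.round(r[1]),round(r[2],1))
E
```

```text
[327. 391.] [-41.  17.] [68. 65.] 61.2
[311. 387.] [-23.  65.] [267.  67.] 89.3
[340. 350.] [ 82. -25.] [110.  34.] 75.7
[283. 329.] [145. 162.] [259. 141.] 79.1
[201. 314.] [190. 396.] [190. 147.] 80.0
[429. 249.] [ 378. -306.] [49. 83.] 71.8
[161. 245.] [404. 525.] [66. 65.] 2.4
[498. 247.] [ 382. -519.] [ 39. 104.] 67.7
[230. 243.] [406. 312.] [82. 50.] 1.0
[387. 222.] [ 464. -176.] [82. 50.] 10.7
[296. 250.] [401. 108.] [118. 308.] 81.8
[444. 137.] [ 736. -369.] [61. 60.] 89.0
[336. 167.] [682.  11.] [166. 305.] 77.7
[327. 125.] [785.   4.] [131.  89.] 79.2
[285. 158.] [701. 156.] [115. 328.] 77.7
```

View pics/w1c.png

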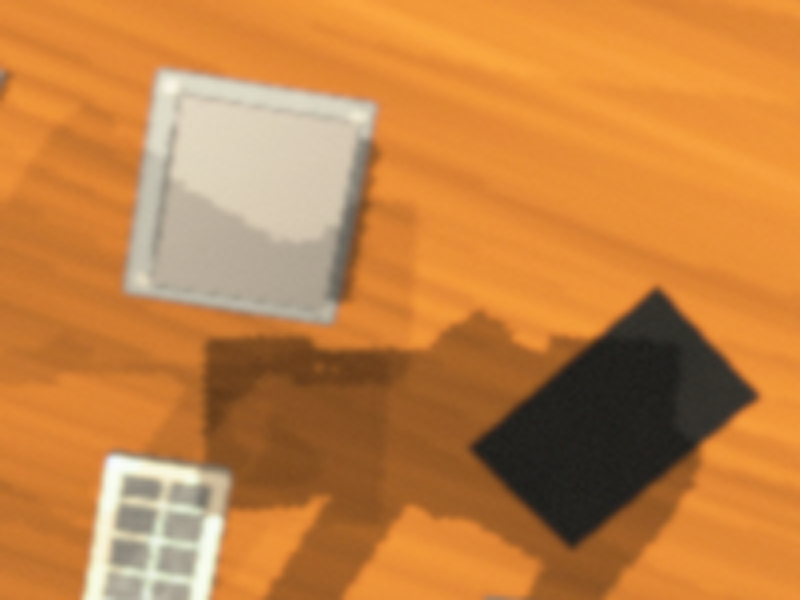

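View pics/top1.png

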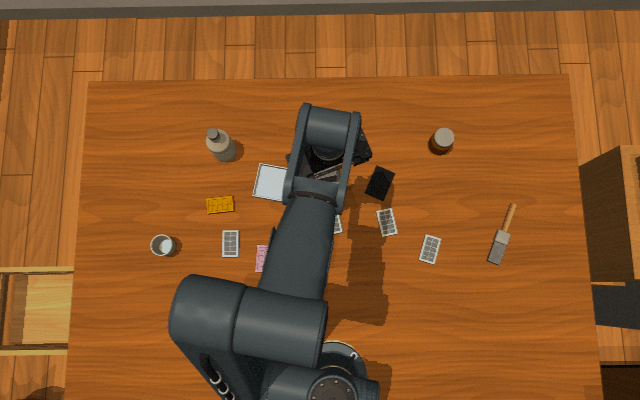

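Only four plates are present. In the crop, flange corners are (160,70), (377,102), (333,323), (124,294). Mat corners are (657,287), (760,397), (573,550), (472,447). Cover top corners are about (180,95), (358,122), (330,308), (152,280).

```bash
python3 - <<'E'
from h import *
info={"K":imaging.camera_info("wrist")["K"],"world_to_cam":np.load("pics/w1.npy")}
def q(name,pts,z,s=(4,3.75),o=(270,60)):
    P=ray("",np.array(pts)/s+np.array(o),z,info)*1000
    e=np.diff(np.r_[P,P[:1]],axis=0)[:,:2]
    print(name,"c",np.round(P.mean(0),1),"sides",np.round(np.linalg.norm(e,axis=1),1),"dir",np.round(np.degrees(np.arctan2(e[:,1],e[:,0])),1))
q("flange",[(160,70),(377,102),(333,323),(124,294)],.008)
q("cover",[(180,95),(358,122),(330,308),(152,280)],.088)
q("mat",[(657,287),(760,397),(573,550),(472,447)],.003)
q("tray",[(203,36),(270,79),(236,142),(170,102)],.018,(1,1),(0,0))
im=cv2.imread("pics/w1.png"); hsv=cv2.cvtColor(im,cv2.COLOR_BGR2HSV)
for nm,m,z in (("w",(hsv[...,1]<75)&(hsv[...,2]>70),.014),("mat",(hsv[...,2]<55),.003)):
  m=m.astype(np.uint8);m[248:]=0
  for c in cv2.findContours(m,cv2.RETR_EXTERNAL,cv2.CHAIN_APPROX_NONE)[0]:
    if cv2.contourArea(c)<400: continue
    P=ray("",c[:,0],z,info)[:,:2]; r=cv2.minAreaRect((P*1000).astype(np.float32)); print(nm,np.round(c[:,0].mean(0)),np.round(r[0],1),np.round(r[1],1),round(r[2],1))
E
```

```text
flange c [624.5  10.    8. ] sides [81.4 88.3 82.3 88.4] dir [ -77.8 -168.5  102.3   10.9]
cover c [625.4  10.4  88. ] sides [56.5 62.2 59.  61.4] dir [ -78.1 -166.   101.2   11.7]
mat c [ 590.2 -161.8    3. ] sides [65.3 97.9 64.8 96.8] dir [-114.7  155.3   64.3  -24.4]
tray c [596.4 175.3  18. ] sides [107.2 106.3 109.8 105.7] dir [-101.2  168.8   78.5  -12.6]
w [401. 233.] [ 481.7 -173. ] [49.9 51.6] 10.7
w [308. 207.] [471.8  -6.8] [85.  50.5] 11.4
w [108. 177.] [406.1 307.2] [54. 86.] 89.7
w [612. 150.] [ 725.3 -415.4] [68.9 82. ] 12.9
w [332. 112.] [624.9  11.5] [87.2 81.4] 11.3
w [218.  89.] [595.2 178. ] [113.  111.3] 78.3
mat [551. 245.] [ 553.9 -423.8] [  9.4 227.1] 20.6
mat [ 95. 245.] [275.5 315.6] [  9.4 226.9] 20.6
mat [423. 172.] [ 589.7 -160. ] [61.5 94.7] 65.1
```

Emit:
play_rows:
  rows: "0.08 0 0 0 0 0 0;0.083 0 0 0 0 0 0;0 0 0 38 11 0.3 0;0 0 0 38 11 0.3 0;0 0 0 38 11 0.3 0;0 0 0 38 11 0.4 0;0 0 0 38 11 0.3 0;0 0 0 38 12 0.4 0"

```text
time: 2.53
position: [0.6248, 0.0084, 0.1223]
tool_rot: [0.449, 0.546, -0.45, 0.545]
ft_force: [0.7, -0.4, 1.4]
grip_width: 0.0868
```

Emit:
play_rows:
  rows: "0 0 0 0 0 0 0;0 0 0 0 0 0 0;0 0 0 0 0 0 0"

```text
time: 2.78
position: [0.6257, 0.009, 0.1254]
tool_rot: [0.45, 0.546, -0.449, 0.546]
ft_force: [0.2, 0.0, -0.1]
grip_width: 0.087
```

```bash
python3 - <<'E'
from h import *
plan([.625,.011,.052],-1.374)
im=imaging.camera("wrist"); cv2.imwrite("pics/w2.png",im)
P=np.array([[a,b] for a in(-.032,.032) for b in(-.029,.029)])
c,s=np.cos(.197),np.sin(.197); W=np.c_[P@np.array([[c,s],[-s,c]])+[.625,.011],np.full(4,.088)]
print(proj("wrist",W))
E
```

```text
pos [0.6257 0.009  0.1254] jawyaw -1.378 down [ 0.001 -0.    -1.   ] | turn world 0.004 => ax -0.004 alt 3.138 shift(now axes) mm [73.4 -0.4 -2.1] q6 1.214
[[362.42863929 270.73008936]
 [278.78428507 271.02291678]
 [365.52194782 180.58227436]
 [274.69633384 180.88634209]]
```

View pics/w2.png

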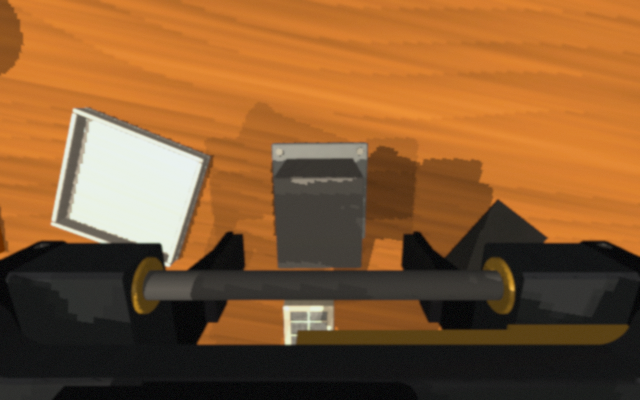

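The cover top spans about x 274–366, y 178–268, within a few px of the prediction. The fingers straddle it, so I descend and grip.

Emit:
play_rows:
  rows: "0 0 0 20 0 -2 0;0 0 0 20 0 0 0;0 0 0 20 0 0 0;0 0 0 13 0 0 0;0 0 0 0 0 0 0;0 0 0 0 0 0 0"

```text
time: 3.33
position: [0.6259, 0.012, 0.0529]
tool_rot: [0.449, 0.546, -0.449, 0.547]
ft_force: [-1.0, -0.1, -0.4]
grip_width: 0.0873
```

Emit:
play_rows:
  rows: "0 0 0 0 0 0 0.3;0 0 0 0 0 0 0.6;0 0 0 0 0 0 0.8;0 0 0 0 0 0 0.8;0 0 0 0 0 0 0.8;0 0 0 0 0 0 0.8"
  squeeze: 30

```text
time: 3.83
position: [0.6257, 0.0118, 0.0516]
tool_rot: [0.449, 0.546, -0.449, 0.547]
ft_force: [0.9, -2.5, 1.1]
grip_width: 0.0576
```

Emit:
play_rows:
  rows: "0 0 0 -4 0 0 0.8;0 0 0 -5 0 0 0.8;0 0 0 -6 0 0 0.8;0 0 0 -8 0 0 0.8;0 0 0 -12 0 0 0.8;0 0 0 -20 0 0 0.8;0 0 0 -25 0 0 0.8;0 0 0 -25 0 0 0.8"

```text
time: 4.5
position: [0.6247, 0.0124, 0.1586]
tool_rot: [0.449, 0.546, -0.449, 0.546]
ft_force: [-0.7, 0.1, -1.0]
grip_width: 0.0579
```

Emit:
play_rows:
  rows: "0 0 0 0 20 0 0.8;0 0 0 0 29 0 0.8;0 0 0 0 29 0 0.8;0 0 0 0 29 0 0.8;0 0 0 0 28 0 0.8;0 0 0 0 0 0 0.8;0 0 0 0 0 0 0.8"

```text
time: 5.08
position: [0.7584, 0.0388, 0.1575]
tool_rot: [0.449, 0.546, -0.449, 0.547]
ft_force: [-0.4, 0.4, -1.0]
grip_width: 0.0578
```

```bash
python3 - <<'E'
from h import *
plan([.76,.037,.045],-1.374); print(readout.get_obs()["grip_width"])
im=imaging.camera("scene"); cv2.imwrite("pics/s2.png",cv2.resize(im[140:300,200:400],None,fx=3,fy=3))
E
```

```text
pos [0.7584 0.0388 0.1575] jawyaw -1.375 down [ 0.001 -0.    -1.   ] | turn world 0.001 => ax -0.001 alt 3.14 shift(now axes) mm [112.5   1.1   2. ] q6 1.28
0.05775877842879208
```

View pics/s2.png

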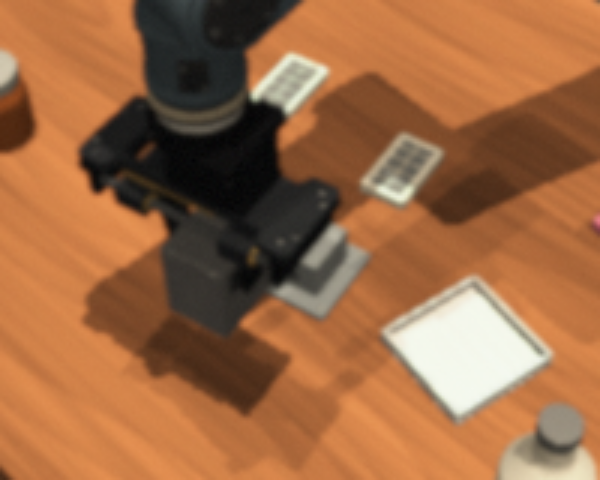

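The cover hangs upright in the gripper, off the isolator. I lower it now; the rim should touch at TCP z of about 0.044.

Emit:
play_rows:
  rows: "0 0 0 25 0 0 0.8;0 0 0 30 0 0 0.8;0 0 0 25 0 0 0.8;0 0 0 18 0 0 0.8;0 0 0 8 0 0 0.8;0 0 0 4 0 0 0.8;0 0 0 2 0 0 0.8;0 0 0 0 0 0 0.8"

```text
time: 5.8
position: [0.7582, 0.0383, 0.0455]
tool_rot: [0.449, 0.546, -0.449, 0.547]
ft_force: [0.5, 0.7, -1.0]
grip_width: 0.058
```

Emit:
play_rows:
  rows: "0 0 0 1 0 0 0.8;0 0 0 0.5 0 0 0.8;0 0 0 0 0 0 0.8;0 0 0 0 0 0 0.8"

```text
time: 6.13
position: [0.7582, 0.0384, 0.0437]
tool_rot: [0.449, 0.546, -0.449, 0.547]
ft_force: [-0.2, -0.0, 0.5]
grip_width: 0.058
```

Emit:
play_rows:
  rows: "0 0 0 0.5 0 0 0.8;0 0 0 0 0 0 0.8;0 0 0 0 0 0 0.5;0 0 0 0 0 0 0;0 0 0 0 0 0 0;0 0 0 0 0 0 0;0 0 0 -15 0 0 0;0 0 0 -30 0 0 0"

```text
time: 6.8
position: [0.754, 0.0387, 0.0828]
tool_rot: [0.447, 0.549, -0.451, 0.543]
ft_force: [-0.7, 0.4, -0.2]
grip_width: 0.0821
```

Emit:
play_rows:
  rows: "0 0 0 -35 0 0 0;0 0 0 -25 -10 0 0;0 0 0 0 -30 0 0;0 0 0 0 -35 0 0;0 0 0 0 -35 0 0;0 0 0 0 -25 0 0;0 0 0 0 0 0 0;0 0 0 0 0 0 0"

```text
time: 7.47
position: [0.6245, 0.0121, 0.1483]
tool_rot: [0.449, 0.546, -0.449, 0.546]
ft_force: [-0.8, 0.0, 0.9]
grip_width: 0.0869
```

```bash
python3 - <<'E'
from h import *
plan([.625,.011,.052],-1.374); print(readout.get_obs()["grip_width"])
P=np.array([[a,b] for a in(-.018,.018) for b in(-.008,.008)])
c,s=np.cos(.197),np.sin(.197); W=np.c_[P@np.array([[c,s],[-s,c]])+[.625,.011],np.full(4,.082)]
print(proj("wrist",W),proj("wrist",[.758,.038,.08]))
im=imaging.camera("wrist"); cv2.imwrite("pics/w3.png",im)
E
```

```text
pos [0.6245 0.0121 0.1483] jawyaw -1.377 down [ 0.001 -0.    -1.   ] | turn world 0.003 => ax -0.003 alt 3.139 shift(now axes) mm [96.3  0.2  1.2] q6 1.217
0.08692548469316916
[[335.63138352 234.64692027]
 [314.64686735 234.69645773]
 [336.05509893 188.89973956]
 [314.17608762 188.9534375 ]] [[324.29894351   8.64176028]]
```

View pics/w3.png

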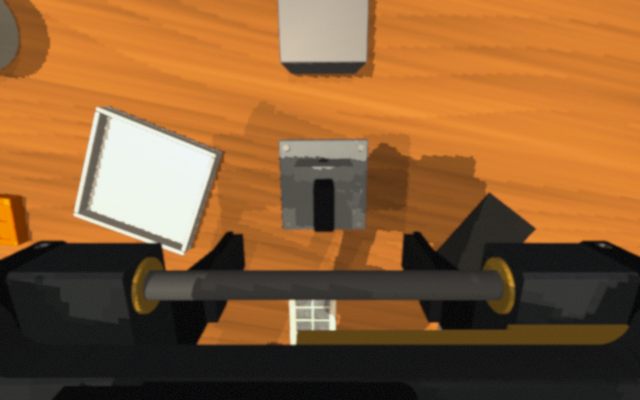

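The black plug head is at x 314–335, y 180–230, within about 3 mm of the prediction. The cover stands upright ahead at (323,35). I descend to TCP z = 0.054 and grip.

Emit:
play_rows:
  rows: "0 0 0 30 2 1 0;0 0 0 30 0 0 0;0 0 0 24 0 0 0.3;0 0 0 10 0 0 0.5;0 0 0 0 0 0 0.8;0 0 0 0 0 0 1;0 0 0 0 0 0 1;0 0 0 0 0 0 1"
  squeeze: 45

```text
time: 8.18
position: [0.6292, 0.0116, 0.055]
tool_rot: [0.45, 0.545, -0.448, 0.547]
ft_force: [0.2, 0.4, 0.4]
grip_width: 0.0552
```

Emit:
play_rows:
  rows: "0 0 0 0 0 0 1;0 0 0 0 0 0 1"

```text
time: 8.35
position: [0.6282, 0.0116, 0.0544]
tool_rot: [0.449, 0.546, -0.449, 0.547]
ft_force: [0.3, 0.1, -0.0]
grip_width: 0.0418
```

Emit:
play_rows:
  rows: "0 0 0 0 0 0 1;0 0 0 0 0 0 1;0 0 0 0 0 0 1;0 0 0 0 0 0 1;0 0 0 0 0 0 1;0 0 0 0 0 0 1"

```text
time: 8.85
position: [0.6274, 0.0117, 0.0533]
tool_rot: [0.449, 0.546, -0.449, 0.546]
ft_force: [-0.4, -0.1, 1.2]
grip_width: 0.0157
```

Emit:
play_rows:
  rows: "0 0 0 -2 0 0 1;0 0 0 -2 0 0 1;0 0 0 -3 0 0 1;0 0 0 -4 0 0 1;0 0 0 -6 0 0 1;0 0 0 -8 0 0 1;0 0 0 -15 0 0 1;0 0 0 -30 0 0 1"

```text
time: 9.52
position: [0.6256, 0.0121, 0.1225]
tool_rot: [0.448, 0.548, -0.45, 0.545]
ft_force: [-0.2, 0.1, -1.1]
grip_width: 0.0159
```

Emit:
play_rows:
  rows: "0 0 0 -10 0 -10 1;0 0 0 0 -1 -25 1;0 0 0 0 -2 -30 1;0 0 0 0 -2 -30 1;0 0 0 0 -2 -30 1;0 0 0 0 0 -20 1;0 0 0 0 0 -8 1;0 0 0 0 0 0 1"

```text
time: 10.18
position: [0.5905, 0.1629, 0.1342]
tool_rot: [0.449, 0.547, -0.448, 0.547]
ft_force: [-0.1, -0.5, -1.4]
grip_width: 0.0158
```

```bash
python3 - <<'E'
from h import *
plan([.588,.16,.036],-1.374); print(readout.get_obs()["grip_width"],readout.get_obs()["ft_force"])
im=imaging.camera("scene"); cv2.imwrite("pics/s3.png",cv2.resize(im[160:320,250:450],None,fx=3,fy=3))
print(ray("top",[[226,157]],0))
E
```

```text
pos [0.5905 0.1629 0.1342] jawyaw -1.373 down [ 0.002  0.001 -1.   ] | turn world -0.001 => ax 0.001 alt -3.14 shift(now axes) mm [98.2 -3.2  2.4] q6 1.459
0.01577983865625867 [-0.06325557 -0.52032673 -1.39910643]
[[0.6853704  0.33336083 0.        ]]
```

View pics/s3.png

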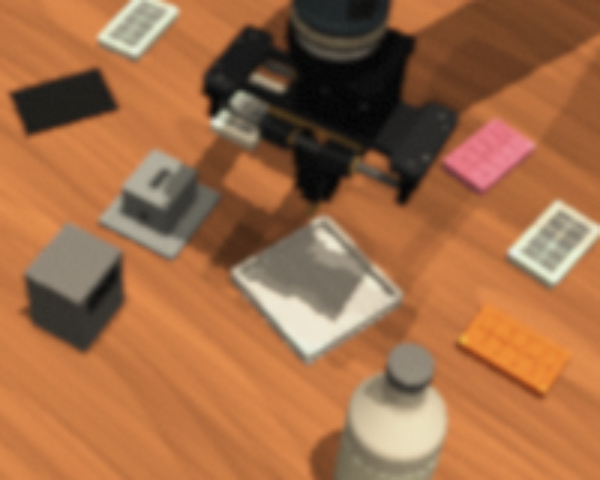

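The slot is empty and the cover stands on the counter at (75,285). I lower the plug into the tray.

Emit:
play_rows:
  rows: "0 0 0 25 0 0 1;0 0 0 30 0 0 1;0 0 0 22 0 0 1;0 0 0 10 0 0 1;0 0 0 6 0 0 1;0 0 0 3 0 0 1;0 0 0 2 0 0 1;0 0 0 0 0 0 1"

```text
time: 10.9
position: [0.5918, 0.1602, 0.0359]
tool_rot: [0.45, 0.546, -0.449, 0.547]
ft_force: [-0.5, 0.1, -0.4]
grip_width: 0.0157
```

Emit:
play_rows:
  rows: "0 0 0 1 0 0 1;0 0 0 1 0 0 1;0 0 0 0 0 0 1;0 0 0 0 0 0 1"

```text
time: 11.23
position: [0.5911, 0.1606, 0.0336]
tool_rot: [0.449, 0.546, -0.449, 0.546]
ft_force: [-0.3, 0.3, -1.5]
grip_width: 0.0156
```

Emit:
play_rows:
  rows: "0 0 0 0.7 0 0 1;0 0 0 0 0 0 1;0 0 0 0 0 0 0.8;0 0 0 0 0 0 0.6;0 0 0 0 0 0 0.5;0 0 0 0 0 0 0.5;0 0 0 0 0 0 0.5;0 0 0 0 0 0 0.5"

```text
time: 11.9
position: [0.5908, 0.1604, 0.0323]
tool_rot: [0.449, 0.546, -0.449, 0.546]
ft_force: [0.0, -0.1, 0.8]
grip_width: 0.0403
```

Emit:
play_rows:
  rows: "0 0 0 -15 0 0 0.5;0 0 0 -30 0 0 0.5;0 0 0 -35 0 0 0;0 0 0 -38 0 0 0;0 0 0 -38 -10 10 0;0 0 0 -38 -20 20 0;0 0 0 -20 -10 10 0;0 0 0 0 0 0 0"

```text
time: 12.57
position: [0.5627, 0.1146, 0.2472]
tool_rot: [0.451, 0.543, -0.448, 0.549]
ft_force: [-0.0, -0.7, 0.4]
grip_width: 0.0757
```

```bash
python3 - <<'E'
from h import *
plan([.472,-.006,.12],-1.374); o=readout.get_obs(); print(o["grip_width"],o["time"])
im=imaging.camera("wrist"); cv2.imwrite("pics/w4.png",im)
np.save("pics/w4.npy",np.array(imaging.camera_info("wrist")["world_to_cam"]))
E
```

```text
pos [0.5627 0.1146 0.2472] jawyaw -1.378 down [ 0.009 -0.001 -1.   ] | turn world 0.004 => ax -0.004 alt 3.138 shift(now axes) mm [ 126.5 -113.3  100.6] q6 1.385
0.07565632237546467 12.5667
```

View pics/w4.png

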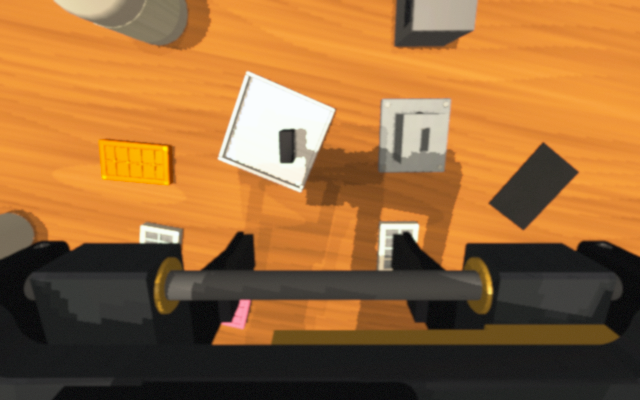

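The plug stands in the tray at (287,146), the isolator slot is empty, and the cover is at the top of the picture. That is 10 views so far. Next I refine the mat from this image and move over plate A.

```bash
cat >> h.py <<'E'
def plates():
    im=imaging.camera("top"); hsv=cv2.cvtColor(im,cv2.COLOR_BGR2HSV)
    m=((hsv[...,1]<70)&(hsv[...,2]>70)).astype(np.uint8)
    for c in cv2.findContours(m,cv2.RETR_EXTERNAL,cv2.CHAIN_APPROX_NONE)[0]:
        P=ray("top",c[:,0],.014)[:,:2]; (x,y),(a,b),t=cv2.minAreaRect((P*1000).astype(np.float32))
        if min(a,b)<40 or max(a,b)>95 or max(a,b)<70 or min(a,b)>60 or x<150 or hsv[int(c[:,0,1].mean())-4:int(c[:,0,1].mean())+4,int(c[:,0,0].mean())-4:int(c[:,0,0].mean())+4,0].mean()>140: continue
        L=t if a>b else t+90
        print("plate",round(x),round(y),"size",round(a),round(b),"long yaw",round((np.radians(L)+np.pi/2)%np.pi-np.pi/2,3),"jaw",round((np.radians(L))%np.pi-np.pi/2-(0 if (np.radians(L))%np.pi<1.57 else np.pi),3))
    return im
E
python3 - <<'E'
from h import *
info={"K":imaging.camera_info("wrist")["K"],"world_to_cam":np.load("pics/w4.npy")}
im=cv2.imread("pics/w4.png"); hsv=cv2.cvtColor(im,cv2.COLOR_BGR2HSV)
m=(hsv[...,2]<75).astype(np.uint8);m[238:]=0;m[:,:470]=0
for c in cv2.findContours(m,cv2.RETR_EXTERNAL,cv2.CHAIN_APPROX_NONE)[0]:
    if cv2.contourArea(c)<400: continue
    P=ray("",c[:,0],.003,info)[:,:2]; print(cv2.minAreaRect((P*1000).astype(np.float32)))
plates()
E
```

```text
((591.1500854492188, -155.05130004882812), (62.237060546875, 95.3639907836914), 65.1737060546875)
plate 378 -306 size 49 83 long yaw -0.318 jaw -1.888
plate 464 -176 size 83 50 long yaw 0.197 jaw -1.374
plate 472 -5 size 82 51 long yaw 0.206 jaw -1.365
```

Emit:
play_rows:
  rows: "0 0 0 24.5 -18.9 16.8 0;0 0 0 24.5 -18.9 16.8 0;0 0 0 24.5 -18.9 16.8 0;0 0 0 24.5 -18.9 16.8 0;0 0 0 24.5 -18.9 16.8 0;0 0 0 24.5 -18.9 16.8 0;0 0 0 0 0 0 0;0 0 0 0 0 0 0"

```text
time: 13.33
position: [0.4672, -0.0044, 0.0923]
tool_rot: [0.449, 0.548, -0.451, 0.543]
ft_force: [0.8, 0.1, -0.5]
grip_width: 0.0872
```

```bash
python3 - <<'E'
from h import *
plan([.472,-.006,.004],-1.374)
E
```

```text
pos [ 0.4672 -0.0044  0.0923] jawyaw -1.378 down [-0.007  0.002 -1.   ] | turn world 0.004 => ax -0.004 alt 3.137 shift(now axes) mm [88.3  5.   2.8] q6 1.128
```

Emit:
play_rows:
  rows: "0 0 0 0 0 0 0;0 0 0 0 0 0 0;0 0 0 0 0 0 0;0 0 0 0 0 0 0"

```text
time: 13.67
position: [0.4707, -0.004, 0.0956]
tool_rot: [0.449, 0.546, -0.448, 0.547]
ft_force: [0.3, -0.1, 0.3]
grip_width: 0.0868
```

```bash
python3 - <<'E'
from h import *
plan([.472,-.006,.004],-1.370)
im=imaging.camera("wrist"); cv2.imwrite("pics/w5.png",im)
hsv=cv2.cvtColor(im,cv2.COLOR_BGR2HSV)
info=imaging.camera_info("wrist")
m=(hsv[...,2]<75).astype(np.uint8);m[238:]=0
for c in cv2.findContours(m,cv2.RETR_EXTERNAL,cv2.CHAIN_APPROX_NONE)[0]:
    if cv2.contourArea(c)<400: continue
    P=ray("",c[:,0],.003,info)[:,:2]; print(cv2.boundingRect(c),cv2.minAreaRect((P*1000).astype(np.float32)))
m=((hsv[...,1]<75)&(hsv[...,2]>70)).astype(np.uint8);m[248:]=0
for c in cv2.findContours(m,cv2.RETR_EXTERNAL,cv2.CHAIN_APPROX_NONE)[0]:
    if cv2.contourArea(c)<400: continue
    P=ray("",c[:,0],.014,info)[:,:2]; print("w",cv2.boundingRect(c),cv2.minAreaRect((P*1000).astype(np.float32)))
plates()
E
```

```text
pos [ 0.4707 -0.004   0.0956] jawyaw -1.375 down [ 0.002 -0.    -1.   ] | turn world 0.005 => ax -0.005 alt 3.137 shift(now axes) mm [91.6  0.7  2.1] q6 1.128
(482, 4, 154, 162) ((590.8818969726562, -158.3721923828125), (63.170005798339844, 97.44581604003906), 65.29627990722656)
(58, 0, 58, 15) ((578.6739501953125, 186.56361389160156), (8.723804473876953, 38.87110137939453), 11.266183853149414)
w (491, 201, 76, 43) ((489.44317626953125, -167.9710693359375), (35.925537109375, 55.65364074707031), 11.237546920776367)
w (294, 152, 66, 96) ((475.00238037109375, -5.422868728637695), (78.08602905273438, 49.48269271850586), 11.23694133758545)
w (284, 0, 120, 58) ((597.746826171875, 7.380699157714844), (35.16162872314453, 80.22916412353516), 11.267191886901855)
w (0, 0, 181, 92) ((553.0958251953125, 173.90966796875), (57.668155670166016, 125.15625), 11.267165184020996)
plate 378 -305 size 49 83 long yaw -0.312 jaw -1.883
plate 464 -176 size 83 50 long yaw 0.184 jaw -1.386
```

Emit:
play_rows:
  rows: "0 0 0 30 1 2 0;0 0 0 30 0 0 0;0 0 0 20 0 0 0;0 0 0 11.5 0 0 0;0 0 0 0 0 0 0.3;0 0 0 0 0 0 0.6;0 0 0 0 0 0 0.6;0 0 0 0 0 0 0.6"
  squeeze: 20

```text
time: 14.43
position: [0.4716, -0.0064, 0.0044]
tool_rot: [0.449, 0.546, -0.449, 0.547]
ft_force: [-0.1, -0.3, 0.3]
grip_width: 0.0678
```

Emit:
play_rows:
  rows: "0 0 0 0 0 0 0.7;0 0 0 0 0 0 0.7;0 0 0 0 0 0 0.7;0 0 0 0 0 0 0.7;0 0 0 0 0 0 0.7"

```text
time: 14.85
position: [0.4713, -0.0064, 0.004]
tool_rot: [0.449, 0.546, -0.449, 0.547]
ft_force: [-0.3, -0.0, 5.8]
grip_width: 0.0498
```

```bash
python3 - <<'E'
from h import *
im=plates(); hsv=cv2.cvtColor(im,cv2.COLOR_BGR2HSV)
cv2.imwrite("pics/top5.png",cv2.resize(im[120:280,180:460],None,fx=2.8,fy=2.8))
print(hsv[232:256:4,222:240:4].reshape(-1,3).mean(0), hsv[250:266:4,260:270:3].reshape(-1,3).mean(0))
plan([.591,-.1595,.004],-2.002)
E
```

```text
plate 378 -306 size 49 83 long yaw -0.318 jaw -1.888
plate 465 -176 size 82 50 long yaw 0.205 jaw -1.366
plate 638 16 size 60 83 long yaw -1.384 jaw -2.955
[ 55.43333333  29.96666667 110.7       ] [85.5625 23.0625 65.9375]
pos [ 0.4713 -0.0064  0.004 ] jawyaw -1.376 down [ 0.001 -0.    -1.   ] | turn world -0.626 => ax 0.626 alt -2.516 shift(now axes) mm [  0.2  87.8 173.4] q6 1.125
```

Emit:
play_rows:
  rows: "0 0 0 -8 0 0 0.7;0.104 0 0 -16 0 0 0.7;0.104 0 0 -18 0 0 0.7;0.104 0 0 -18 0 0 0.7;0.105 0 0 -18 0 0 0.7;0.105 0 0 -10 0 0 0.7;0.104 0 0 -8 0 0 0.7;0 0 0 0 0 0 0.7"

```text
time: 15.57
position: [0.4717, -0.0065, 0.1011]
tool_rot: [0.597, 0.38, -0.595, 0.382]
ft_force: [1.0, 0.1, -1.0]
grip_width: 0.0498
```

Emit:
play_rows:
  rows: "0 0 0 0 28.8 14.8 0.7;0 0 0 0 28.8 14.8 0.7;0 0 0 0 28.8 14.8 0.7;0 0 0 0 28.8 14.8 0.7;0 0 0 0 28.8 14.8 0.7;0 0 0 0 28.7 15 0.7;0 0 0 0 0 0 0.7;0 0 0 0 0 0 0.7"

```text
time: 16.23
position: [0.591, -0.1608, 0.0985]
tool_rot: [-0.595, -0.382, 0.595, -0.381]
ft_force: [-1.4, 1.0, -0.3]
grip_width: 0.0495
```

Emit:
play_rows:
  rows: "0 0 0 0 0 0 0.7;0 0 0 0 0 0 0.7"

```text
time: 16.4
position: [0.5889, -0.1578, 0.0986]
tool_rot: [-0.594, -0.383, 0.596, -0.381]
ft_force: [-0.4, -0.1, -0.4]
grip_width: 0.0497
```

```bash
python3 - <<'E'
from h import *
plan([.591,-.1595,.008],-2.002);o=readout.get_obs();print(o["grip_width"],o["ft_force"])
im=imaging.camera("wrist"); cv2.imwrite("pics/w6.png",im)
im=plates()
E
```

```text
pos [ 0.5889 -0.1578  0.0986] jawyaw -2.0 down [-0.003  0.002 -1.   ] | turn world -0.002 => ax 0.002 alt -3.14 shift(now axes) mm [90.6  3.   0.6] q6 1.555
0.04974877296641919 [-0.43681558 -0.06481076 -0.40852623]
plate 378 -306 size 49 83 long yaw -0.318 jaw -1.888
plate 406 312 size 82 50 long yaw 0.018 jaw -1.553
```

View pics/w6.png

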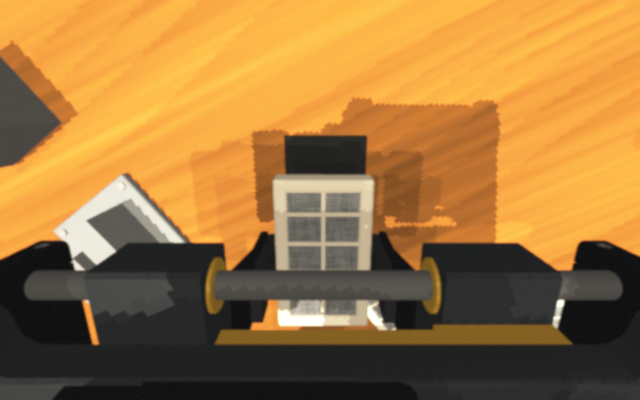

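Held plate spans x 275–375 (centre 325) with its far edge at row 177. The mat's visible end spans x 285–367 (centre 326) with its far edge at row 136. I convert these edges along the long axis.

```bash
python3 - <<'E'
from h import *
u=np.array([np.cos(-.431),np.sin(-.431)]); v=np.array([-u[1],u[0]])
q,_=tool()
for n,p,z,h in(("mat",[326,136],.003,.05),("mat",[285,150],.003,0),("mat",[367,150],.003,0),("plate",[325,177],q[2]+.010,.042),("plateL",[275,190],q[2]+.010,0),("plateR",[375,190],q[2]+.010,0)):
    P=ray("wrist",[p],z)[0,:2]; C=P-h*u; print(n,np.round(C,4),"along,across from tcp",np.round((C-q[:2])@np.c_[u,v]*1000,1))
E
```

```text
mat [ 0.5915 -0.1607] along,across from tcp [ 3.1 -1.7]
mat [ 0.6405 -0.1473] along,across from tcp [42. 31.]
mat [ 0.6133 -0.2068] along,across from tcp [ 42.1 -34.5]
plate [ 0.5906 -0.1588] along,across from tcp [ 1.5 -0.3]
plateL [ 0.633  -0.1516] along,across from tcp [37. 24.]
plateR [ 0.6128 -0.1957] along,across from tcp [ 37.1 -24.6]
```

Emit:
play_rows:
  rows: "0 0 0 20 2.5 1.2 0.7;0 0 0 30 0 0 0.7;0 0 0 22 0 0 0.7;0 0 0 10 0 0 0.7;0 0 0 5 0 0 0.7;0 0 0 2.5 0 0 0.7;0 0 0 1.5 0 0 0.7;0 0 0 0 0 0 0.7"

```text
time: 17.17
position: [0.5931, -0.1617, 0.0093]
tool_rot: [0.596, 0.381, -0.595, 0.382]
ft_force: [-0.0, 0.0, -1.0]
grip_width: 0.0497
```

Emit:
play_rows:
  rows: "0 0 0 0 0 0 0.7;0 0 0 0 0 0 0.7"

```text
time: 17.33
position: [0.5931, -0.1618, 0.0095]
tool_rot: [0.596, 0.381, -0.595, 0.382]
ft_force: [1.1, -0.0, -2.1]
grip_width: 0.0496
```

Emit:
play_rows:
  rows: "0 0 0 0 -3 -0.7 0.7;0 0 0 1.5 0 0 0.7;0 0 0 1 0 0 0.7;0 0 0 0 0 0 0.7;0 0 0 0 0 0 0.7"

```text
time: 17.75
position: [0.5897, -0.1594, 0.007]
tool_rot: [-0.595, -0.382, 0.595, -0.381]
ft_force: [-1.8, 1.2, 7.2]
grip_width: 0.0498
```

Emit:
play_rows:
  rows: "0 0 0 0 0 0 0.5;0 0 0 0 0 0 0.2;0 0 0 0 0 0 0;0 0 0 0 0 0 0;0 0 0 -6 0 0 0;0 0 0 -20 0 0 0;0 0 0 -35 0 0 0;0 0 0 -30 0 0 0"

```text
time: 18.42
position: [0.5894, -0.1594, 0.0975]
tool_rot: [-0.595, -0.382, 0.596, -0.381]
ft_force: [1.2, -0.8, 0.8]
grip_width: 0.0845
```

Emit:
play_rows:
  rows: "-0.105 0 0 0 0 0 0;-0.105 0 0 0 0 0 0;-0.105 0 0 0 0 0 0;-0.105 0 0 0 0 0 0;-0.104 0 0 0 0 0 0;-0.104 0 0 0 0 0 0;0 0 0 0 -25 -1.5 0;0 0 0 0 -25 -1.5 0"

```text
time: 19.08
position: [0.541, -0.1666, 0.0971]
tool_rot: [0.448, 0.546, -0.448, 0.548]
ft_force: [-0.9, -0.6, -0.3]
grip_width: 0.0869
```

Emit:
play_rows:
  rows: "0 0 0 0 -25 -1.5 0;0 0 0 0 -25 -1.5 0;0 0 0 0 -26 -2.4 0;0 0 0 0 0 0 0;0 0 0 0 0 0 0;0 0 0 0 0 0 0;0 0 0 0 0 0 0"

```text
time: 19.67
position: [0.4664, -0.1766, 0.0972]
tool_rot: [0.448, 0.546, -0.448, 0.548]
ft_force: [1.0, -0.1, 0.2]
grip_width: 0.087
```

```bash
cat >> h.py <<'E'
def wblobs(z=.014,ymax=248):
    im=imaging.camera("wrist"); hsv=cv2.cvtColor(im,cv2.COLOR_BGR2HSV); m=((hsv[...,1]<75)&(hsv[...,2]>70)).astype(np.uint8); m[ymax:]=0
    for c in cv2.findContours(m,cv2.RETR_EXTERNAL,cv2.CHAIN_APPROX_NONE)[0]:
        if cv2.contourArea(c)<400: continue
        (x,y),s,t=cv2.minAreaRect((ray("wrist",c[:,0],z)[:,:2]*1000).astype(np.float32)); print("w",cv2.boundingRect(c),np.round([x,y],1),np.round(s,1),round(t,1))
    return im
E
python3 - <<'E'
from h import *
plan([.4645,-.176,.004],-1.374); plates(); im=wblobs(); cv2.imwrite("pics/w7.png",im)
P=np.array([[.5915,-.1605]]); 
E
```

```text
pos [ 0.4664 -0.1766  0.0972] jawyaw -1.374 down [ 0.002 -0.001 -1.   ] | turn world -0.0 => ax 0.0 alt -3.141 shift(now axes) mm [93.2 -2.  -1.2] q6 0.787
plate 378 -307 size 48 82 long yaw -0.27 jaw -1.841
plate 406 312 size 82 50 long yaw 0.018 jaw -1.553
plate 593 -154 size 45 86 long yaw -0.481 jaw -2.052
w (292, 155, 65, 93) [ 468.7 -176.2] [76.3 49.1] 11.3
w (269, 0, 133, 108) [ 589.6 -158.2] [52.7 86.3] 65.3
```

Plate 1 sits at about (590,-158), yaw -24.7°, which is square on the mat. Now I grip plate B.

Emit:
play_rows:
  rows: "0 0 0 30 -2 -0.5 0;0 0 0 30 0 0 0;0 0 0 20 0 0 0;0 0 0 13 0 0 0.1;0 0 0 0 0 0 0.4;0 0 0 0 0 0 0.7;0 0 0 0 0 0 0.7;0 0 0 0 0 0 0.7"

```text
time: 20.43
position: [0.4633, -0.176, 0.0044]
tool_rot: [0.448, 0.546, -0.448, 0.547]
ft_force: [0.2, 0.9, 0.2]
grip_width: 0.0616
```

Emit:
play_rows:
  rows: "0 0 0 0 0 0 0.7;0 0 0 0 0 0 0.7;0 0 0 0 0 0 0.7;0 0 0 0 0 0 0.7"

```text
time: 20.77
position: [0.4632, -0.1762, 0.0045]
tool_rot: [0.449, 0.546, -0.448, 0.547]
ft_force: [0.1, 0.8, 4.3]
grip_width: 0.0495
```

Emit:
play_rows:
  rows: "0 0 0 -8 0 0 0.7;0.104 0 0 -16 0 0 0.7;0.104 0 0 -18 0 0 0.7;0.104 0 0 -18 0 0 0.7;0.105 0 0 -18 0 0 0.7;0.105 0 0 -10 0 0 0.7;0.105 0 0 -8 0 0 0.7;0 0 0 0 0 0 0.7"

```text
time: 21.43
position: [0.4633, -0.1763, 0.1018]
tool_rot: [0.596, 0.38, -0.595, 0.382]
ft_force: [0.3, 0.1, -0.6]
grip_width: 0.0499
```

```bash
python3 - <<'E'
from h import *
plan([.591,-.160,.1],-2.002);print(readout.get_obs()["grip_width"])
E
```

```text
pos [ 0.4633 -0.1763  0.1018] jawyaw -2.003 down [ 0.003 -0.002 -1.   ] | turn world 0.001 => ax -0.001 alt 3.141 shift(now axes) mm [  2.1 109.1 -68.3] q6 1.413
0.04987645736495129
```

Emit:
play_rows:
  rows: "0 0 0 0 20 -12 0.7;0 0 0 0 28 -18 0.7;0 0 0 0 28 -18 0.7;0 0 0 0 22 -14 0.7;0 0 0 0 10 -6 0.7;0 0 0 0 0 0 0.7;0 0 0 0 0 0 0.7;0 0 0 0 0 0 0.7"

```text
time: 22.1
position: [0.5871, -0.1586, 0.099]
tool_rot: [-0.594, -0.383, 0.596, -0.381]
ft_force: [0.1, 0.3, -0.5]
grip_width: 0.05
```

Emit:
play_rows:
  rows: "0 0 0 20 0 0 0.7;0 0 0 25 0 0 0.7;0 0 0 18 0 0 0.7;0 0 0 8 0 0 0.7;0 0 0 0 0 0 0.7;0 0 0 0 0 0 0.7"

```text
time: 22.6
position: [0.5884, -0.1593, 0.0289]
tool_rot: [-0.595, -0.382, 0.596, -0.381]
ft_force: [0.1, -0.6, -0.6]
grip_width: 0.0494
```

```bash
python3 - <<'E'
from h import *
plan([.590,-.1597,.0225],-2.002);print(readout.get_obs()["grip_width"])
E
```

```text
pos [ 0.5884 -0.1593  0.0289] jawyaw -2.001 down [-0.001  0.    -1.   ] | turn world -0.001 => ax 0.001 alt -3.141 shift(now axes) mm [ 6.4  1.6 -0.3] q6 1.554
0.04941605878172424
```

Emit:
play_rows:
  rows: "0 0 0 4 1.6 0 0.7;0 0 0 2 0 0 0.7;0 0 0 1 0 0 0.7;0 0 0 0 0 0 0.7;0 0 0 0 0 0 0.7;0 0 0 0 0 0 0.7"

```text
time: 23.1
position: [0.5908, -0.1598, 0.0222]
tool_rot: [0.595, 0.382, -0.595, 0.382]
ft_force: [-0.2, -0.5, -0.8]
grip_width: 0.0494
```

Emit:
play_rows:
  rows: "0 0 0 1 0 0 0.7;0 0 0 0 0 0 0.7;0 0 0 0 0 0 0.4;0 0 0 0 0 0 0;0 0 0 0 0 0 0;0 0 0 -8 0 0 0;0 0 0 -30 0 0 0;0 0 0 -40 0 0 0"

```text
time: 23.77
position: [0.588, -0.1587, 0.0967]
tool_rot: [-0.594, -0.384, 0.597, -0.379]
ft_force: [0.6, -0.4, -0.5]
grip_width: 0.0775
```

Emit:
play_rows:
  rows: "-0.113 0 0 0 0 0 0;0 0 0 0 -22 29 0;0 0 0 0 -22 29 0;0 0 0 0 -22 29 0;0 0 0 0 -22 29 0;0 0 0 0 -22 29 0;0 0 0 0 -22 29 0;0 0 0 0 -24 31 0"

```text
time: 24.43
position: [0.3775, -0.3068, 0.0995]
tool_rot: [0.573, 0.415, -0.572, 0.416]
ft_force: [0.1, -0.8, 0.3]
grip_width: 0.0873
```

Emit:
play_rows:
  rows: "0 0 0 0 0 0 0;0 0 0 0 0 0 0;0 0 0 0 0 0 0;0 0 0 0 0 0 0"

```text
time: 24.77
position: [0.3794, -0.3055, 0.0991]
tool_rot: [0.573, 0.415, -0.572, 0.415]
ft_force: [0.2, 0.4, -0.1]
grip_width: 0.0868
```

```bash
python3 - <<'E'
from h import *
plan([.378,-.306,.004],-1.889);plates(); im=wblobs(); cv2.imwrite("pics/w8.png",im)
E
```

```text
pos [ 0.3794 -0.3055  0.0991] jawyaw -1.887 down [ 0.001 -0.    -1.   ] | turn world -0.002 => ax 0.002 alt -3.139 shift(now axes) mm [95.1 -1.2  0.9] q6 0.979
plate 406 312 size 82 50 long yaw 0.018 jaw -1.553
plate 593 -160 size 52 89 long yaw -0.432 jaw -2.003
w (296, 152, 63, 96) [ 381.4 -308.2] [48.2 79.2] 72.0
w (544, 37, 96, 150) [ 383.2 -517.2] [ 51.5 104.7] 66.6
w (0, 0, 76, 60) [ 564.5 -155.1] [52.1 37.7] 65.2
```

Emit:
play_rows:
  rows: "0 0 0 30 -1 1 0;0 0 0 30 0 0 0;0 0 0 22 0 0 0;0 0 0 13 0 0 0.1;0 0 0 0 0 0 0.4;0 0 0 0 0 0 0.7;0 0 0 0 0 0 0.7;0 0 0 0 0 0 0.7"

```text
time: 25.53
position: [0.3779, -0.3065, 0.0045]
tool_rot: [0.573, 0.415, -0.572, 0.415]
ft_force: [1.1, -0.0, 0.3]
grip_width: 0.0615
```

Emit:
play_rows:
  rows: "0 0 0 0 0 0 0.7;0 0 0 0 0 0 0.7;0 0 0 0 0 0 0.7;0 0 0 0 0 0 0.7"

```text
time: 25.87
position: [0.3777, -0.3068, 0.0045]
tool_rot: [0.573, 0.414, -0.573, 0.415]
ft_force: [0.9, 0.6, 5.0]
grip_width: 0.0496
```

Emit:
play_rows:
  rows: "0 0 0 -8 0 0 0.7;0.113 0 0 -16 0 0 0.7;0 0 0 -28 0 0 0.7;0 0 0 -30 0 0 0.7;0 0 0 -14 0 0 0.7;0 0 0 0 0 0 0.7;0 0 0 0 0 0 0.7"

```text
time: 26.45
position: [0.3773, -0.3068, 0.1006]
tool_rot: [0.595, 0.381, -0.595, 0.382]
ft_force: [-0.4, -0.1, -1.1]
grip_width: 0.05
```

```bash
python3 - <<'E'
from h import *
plan([.591,-.160,.1],-2.002);print(readout.get_obs()["grip_width"])
E
```

```text
pos [ 0.3773 -0.3068  0.1006] jawyaw -2.001 down [ 0.001 -0.001 -1.   ] | turn world -0.001 => ax 0.001 alt -3.141 shift(now axes) mm [   0.6  133.  -222.6] q6 1.088
0.05000231780344067
```

Emit:
play_rows:
  rows: "0 0 0 0 17 -28 0.7;0 0 0 0 19 -33 0.7;0 0 0 0 19 -33 0.7;0 0 0 0 19 -33 0.7;0 0 0 0 19 -32 0.7;0 0 0 0 18 -30 0.7;0 0 0 0 14 -22 0.7;0 0 0 0 7.5 -11 0.7"

```text
time: 27.12
position: [0.5918, -0.1575, 0.0978]
tool_rot: [-0.595, -0.383, 0.595, -0.382]
ft_force: [-0.1, 0.0, -0.5]
grip_width: 0.0499
```

Emit:
play_rows:
  rows: "0 0 0 0 0 0 0.7;0 0 0 0 0 0 0.7;0 0 0 20 0 0 0.7;0 0 0 20 0 0 0.7;0 0 0 12 0 0 0.7;0 0 0 5 0 0 0.7;0 0 0 0 0 0 0.7;0 0 0 0 0 0 0.7"

```text
time: 27.78
position: [0.5897, -0.1608, 0.0429]
tool_rot: [-0.595, -0.382, 0.596, -0.381]
ft_force: [-0.5, 1.1, 0.3]
grip_width: 0.0499
```

```bash
python3 - <<'E'
from h import *
plan([.5905,-.160,.0355],-2.002);print(readout.get_obs()["grip_width"])
E
```

```text
pos [ 0.5897 -0.1608  0.0429] jawyaw -2.002 down [-0.001  0.    -1.   ] | turn world 0.0 => ax -0.0 alt 3.142 shift(now axes) mm [ 7.4  0.4 -1. ] q6 1.554
0.04990162769398599
```

Emit:
play_rows:
  rows: "0 0 0 4 0.4 -0.8 0.7;0 0 0 2 0 0 0.7;0 0 0 1 0 0 0.7;0 0 0 0 0 0 0.7;0 0 0 0 0 0 0.7;0 0 0 0 0 0 0.7"

```text
time: 28.28
position: [0.5912, -0.1595, 0.0361]
tool_rot: [0.595, 0.382, -0.595, 0.382]
ft_force: [-0.7, -1.3, -0.1]
grip_width: 0.0501
```

Emit:
play_rows:
  rows: "0 0 0 1 0 0 0.7;0 0 0 0 0 0 0.7;0 0 0 0 0 0 0.4;0 0 0 0 0 0 0;0 0 0 0 0 0 0;0 0 0 -8 0 0 0;0 0 0 -35 0 0 0;0 0 0 -38 0 0 0"

```text
time: 28.95
position: [0.589, -0.1586, 0.1146]
tool_rot: [-0.594, -0.384, 0.596, -0.38]
ft_force: [0.2, -0.2, -0.7]
grip_width: 0.0779
```

Emit:
play_rows:
  rows: "-0.112 0 0 0 0 0 0;-0.112 0 0 0 0 0 0;-0.112 0 0 0 0 0 0;-0.113 0 0 0 0 0 0;0 0 0 0 -8 -20 0;0 0 0 0 -12 -33 0;0 0 0 0 -12 -33 0;0 0 0 0 -12 -33 0"

```text
time: 29.62
position: [0.5442, -0.0406, 0.1163]
tool_rot: [0.496, 0.504, -0.496, 0.504]
ft_force: [-0.1, 0.1, 0.0]
grip_width: 0.0868
```

Emit:
play_rows:
  rows: "0 0 0 0 -12 -33 0;0 0 0 0 -12 -33 0;0 0 0 0 -12 -33 0;0 0 0 0 -12 -33 0;0 0 0 0 -12 -33 0;0 0 0 0 -12 -33 0;0 0 0 0 -12 -33 0;0 0 0 0 -12 -33 0"

```text
time: 30.28
position: [0.4432, 0.2223, 0.1164]
tool_rot: [0.496, 0.504, -0.495, 0.505]
ft_force: [0.8, 0.8, -0.6]
grip_width: 0.0869
```

Emit:
play_rows:
  rows: "0 0 0 0 -12 -33 0;0 0 0 0 -12 -33 0;0 0 0 0 -12 -25 0;0 0 0 0 0 0 0;0 0 0 0 0 0 0;0 0 0 0 0 0 0;0 0 0 0 0 0 0"

```text
time: 30.87
position: [0.4067, 0.3102, 0.116]
tool_rot: [0.496, 0.504, -0.496, 0.504]
ft_force: [1.0, -0.6, 0.4]
grip_width: 0.0872
```

```bash
python3 - <<'E'
from h import *
plan([.406,.311,.004],-1.553);plates(); im=wblobs(); cv2.imwrite("pics/w9.png",im)
E
```

```text
pos [0.4067 0.3102 0.116 ] jawyaw -1.553 down [ 0. -0. -1.] | turn world 0.0 => ax -0.0 alt 3.141 shift(now axes) mm [112.   -0.7  -0.8] q6 1.987
w (0, 173, 129, 75) [391.7 533.9] [ 62. 116.] 6.9
w (293, 151, 60, 96) [405.6 311.6] [49.  83.7] 89.5
w (413, 0, 164, 46) [544.  188.6] [ 29.8 117.5] 1.0
```

Emit:
play_rows:
  rows: "0 0 0 33 -0.7 -0.8 0;0 0 0 35 0 0 0;0 0 0 28 0 0 0;0 0 0 16 0 0 0.1;0 0 0 0 0 0 0.4;0 0 0 0 0 0 0.7;0 0 0 0 0 0 0.7;0 0 0 0 0 0 0.7"

```text
time: 31.63
position: [0.406, 0.3116, 0.0043]
tool_rot: [0.496, 0.504, -0.495, 0.505]
ft_force: [0.5, 0.6, 0.9]
grip_width: 0.0616
```

Emit:
play_rows:
  rows: "0 0 0 0 0 0 0.7;0 0 0 0 0 0 0.7;0 0 0 0 0 0 0.7;0 0 0 0 0 0 0.7"

```text
time: 31.97
position: [0.4057, 0.3119, 0.0044]
tool_rot: [0.495, 0.505, -0.495, 0.505]
ft_force: [0.2, -2.3, 3.4]
grip_width: 0.0494
```

Emit:
play_rows:
  rows: "0 0 0 -8 0 0 0.7;0.112 0 0 -16 0 0 0.7;0.112 0 0 -28 0 0 0.7;0.112 0 0 -32 0 0 0.7;0.113 0 0 -28 0 0 0.7;0 0 0 0 0 0 0.7;0 0 0 0 0 0 0.7"

```text
time: 32.55
position: [0.4062, 0.3126, 0.1177]
tool_rot: [0.596, 0.382, -0.593, 0.382]
ft_force: [0.6, -0.3, -1.2]
grip_width: 0.0495
```

```bash
python3 - <<'E'
from h import *
plan([.5905,-.160,.115],-2.002);print(readout.get_obs()["grip_width"]); plates()
E
```

```text
pos [0.4062 0.3126 0.1177] jawyaw -2.0 down [ 0.004  0.002 -1.   ] | turn world -0.002 => ax 0.002 alt -3.139 shift(now axes) mm [  2.5 364.1 353.1] q6 2.437
0.049536161255699464
```

Emit:
play_rows:
  rows: "0 0 0 0 14 13 0.7;0 0 0 0 25 24.5 0.7;0 0 0 0 25 24.5 0.7;0 0 0 0 25 24.5 0.7;0 0 0 0 25 24.5 0.7;0 0 0 0 25 24.5 0.7;0 0 0 0 25 24.5 0.7;0 0 0 0 25 24.5 0.7"

```text
time: 33.27
position: [0.499, 0.0639, 0.1141]
tool_rot: [-0.594, -0.383, 0.596, -0.381]
ft_force: [1.2, -0.1, -0.8]
grip_width: 0.0501
```

```bash
python3 - <<'E'
from h import *
plan([.5905,-.160,.115],-2.002)
im=imaging.camera("wrist"); cv2.imwrite("pics/w10.png",im)
E
```

```text
pos [0.499  0.0639 0.1141] jawyaw -2.0 down [-0.004  0.001 -1.   ] | turn world -0.002 => ax 0.002 alt -3.14 shift(now axes) mm [ -1.4 176.4 165.5] q6 1.905
```

View pics/w10.png

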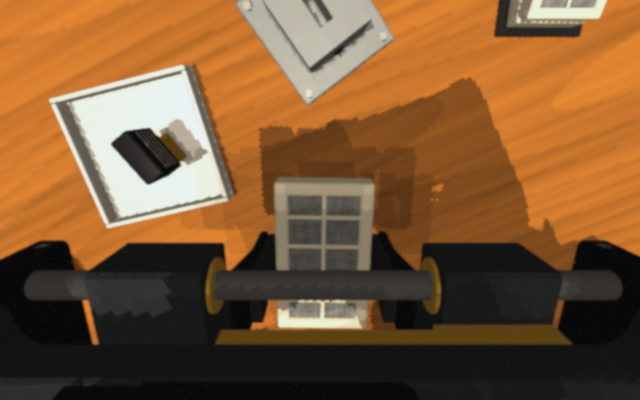

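The plug is still in the tray at (145,155). The pile of three is square on the mat at (555,12). The fourth plate is held at (324,255). That is 12 views.

Emit:
play_rows:
  rows: "0 0 0 0 26 24.5 0.7;0 0 0 0 26 24.5 0.7;0 0 0 0 26 24.5 0.7;0 0 0 0 26 24.5 0.7;0 0 0 0 26 24.5 0.7;0 0 0 0 26 24.5 0.7;0 0 0 0 14 12 0.7;0 0 0 0 6 6 0.7"

```text
time: 33.98
position: [0.5919, -0.1608, 0.114]
tool_rot: [-0.595, -0.381, 0.596, -0.381]
ft_force: [0.0, 0.4, 0.1]
grip_width: 0.0496
```

Emit:
play_rows:
  rows: "0 0 0 0 0 0 0.7;0 0 0 0 0 0 0.7;0 0 0 20 0 0 0.7;0 0 0 20 0 0 0.7;0 0 0 12 0 0 0.7;0 0 0 6 0 0 0.7;0 0 0 0 0 0 0.7;0 0 0 0 0 0 0.7"

```text
time: 34.65
position: [0.5911, -0.1571, 0.0579]
tool_rot: [-0.595, -0.382, 0.595, -0.382]
ft_force: [-0.6, 1.2, -0.8]
grip_width: 0.0496
```

```bash
python3 - <<'E'
from h import *
plan([.5905,-.160,.0494],-2.002);print(readout.get_obs()["grip_width"])
E
```

```text
pos [ 0.5911 -0.1571  0.0579] jawyaw -2.0 down [-0.001  0.    -1.   ] | turn world -0.002 => ax 0.002 alt -3.14 shift(now axes) mm [8.5 0.6 2.9] q6 1.558
0.04962383692344152
```

Emit:
play_rows:
  rows: "0 0 0 3 0.6 2.5 0.7;0 0 0 3 0 0 0.7;0 0 0 1.5 0 0 0.7;0 0 0 1 0 0 0.7;0 0 0 0 0 0 0.7;0 0 0 0 0 0 0.7"

```text
time: 35.15
position: [0.5909, -0.1606, 0.0495]
tool_rot: [0.595, 0.382, -0.595, 0.382]
ft_force: [0.2, -0.1, -0.6]
grip_width: 0.0496
```

Emit:
play_rows:
  rows: "0 0 0 0.8 0 0 0.7;0 0 0 0 0 0 0.7;0 0 0 0 0 0 0.4;0 0 0 0 0 0 0;0 0 0 0 0 0 0;0 0 0 -8 0 0 0;0 0 0 -35 0 0 0;0 0 0 -38 0 0 0"

```text
time: 35.82
position: [0.5889, -0.1596, 0.1282]
tool_rot: [-0.594, -0.384, 0.596, -0.38]
ft_force: [0.4, -0.7, 0.1]
grip_width: 0.0779
```

Emit:
play_rows:
  rows: "0 0 0 -38 0 0 0;0 0 0 -30 -20 0 0;0 0 0 0 -35 0 0;0 0 0 0 -35 0 0;0 0 0 0 -20 0 0;0 0 0 0 0 0 0;0 0 0 0 0 0 0;0 0 0 0 0 0 0"

```text
time: 36.48
position: [0.4922, -0.1153, 0.1983]
tool_rot: [0.596, 0.381, -0.595, 0.383]
ft_force: [-0.6, -0.4, -0.3]
grip_width: 0.0868
```

```bash
python3 - <<'E'
from h import *
plan([.5905,-.160,.0494],-2.002)
im=wblobs(.059); cv2.imwrite("pics/w11.png",im); cv2.imwrite("pics/s11.png",imaging.camera("scene")); plates()
hsv=cv2.cvtColor(im,cv2.COLOR_BGR2HSV); m=(hsv[...,2]<75).astype(np.uint8);m[238:]=0
for c in cv2.findContours(m,cv2.RETR_EXTERNAL,cv2.CHAIN_APPROX_NONE)[0]:
    if cv2.contourArea(c)>300: print(cv2.boundingRect(c),cv2.minAreaRect((ray("wrist",c[:,0],.003)[:,:2]*1000).astype(np.float32)))
E
```

```text
pos [ 0.4922 -0.1153  0.1983] jawyaw -2.001 down [ 0.003 -0.001 -1.   ] | turn world -0.001 => ax 0.001 alt -3.141 shift(now axes) mm [149.2 107.6  -0.4] q6 1.55
w (0, 144, 119, 104) [590.7 133.9] [107.5  97.2] 78.3
w (102, 54, 118, 115) [615.8  -9.8] [76.  76.7] 11.5
w (292, 0, 75, 128) [ 589.8 -165.1] [ 62.9 102.7] 65.4
w (0, 0, 34, 30) [741.9  56.6] [17.6 38.3] 13.2
(10, 191, 57, 39) ((594.32861328125, 202.6248779296875), (46.415069580078125, 48.462989807128906), 10.802492141723633)
(5, 0, 108, 45) ((744.0060424804688, 59.158050537109375), (109.7608413696289, 39.37366485595703), 65.35565185546875)
```

View pics/w11.png

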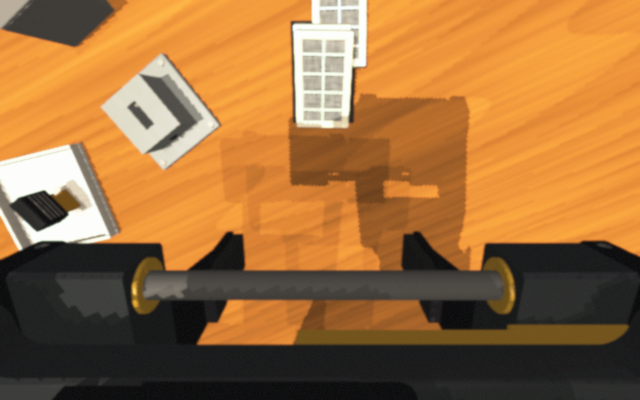

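View pics/s11.png

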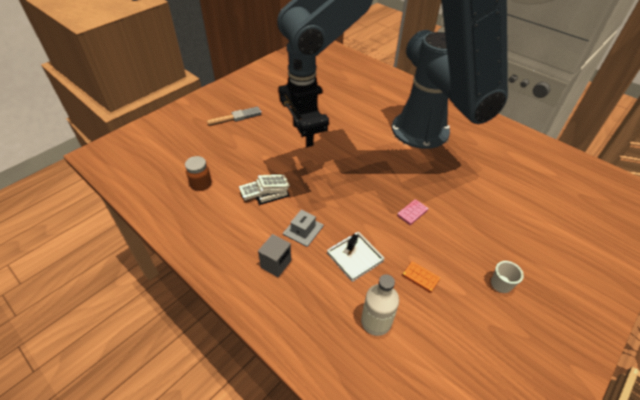

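The pile is wrong. A plate lies shifted beyond it, at (340,30) in the wrist view and (250,190) in the scene view. Looking back, w10 already showed the top plate knocked to the right, and I misread it as square. I back off further and take a detailed montage.

Emit:
play_rows:
  rows: "0 0 0 -15 -20 0 0;0 0 0 -15 -30 0 0;0 0 0 -15 -30 0 0;0 0 0 -5 -15 0 0;0 0 0 0 0 0 0;0 0 0 0 0 0 0;0 0 0 0 0 0 0;0 0 0 0 0 0 0"

```text
time: 37.3
position: [0.406, -0.0758, 0.2473]
tool_rot: [0.595, 0.381, -0.595, 0.382]
ft_force: [-0.5, -0.1, -0.1]
grip_width: 0.0871
```

```bash
python3 - <<'E'
from h import *
print(np.round(tool()[0],4))
np.save("pics/w12.npy",np.array(imaging.camera_info("wrist")["world_to_cam"]))
im=imaging.camera("wrist"); cv2.imwrite("pics/w12.png",im)
s=imaging.camera("scene"); t=imaging.camera("top"); cv2.imwrite("pics/s12.png",s); cv2.imwrite("pics/top12.png",t)
c=proj("wrist",[[.605,-.17,.03]])[0]; print(c)
u0,v0=int(c[0])-50,max(0,int(c[1])-60)
print(u0,v0)
A=cv2.resize(im[v0:v0+120,u0:u0+100],(500,600),interpolation=cv2.INTER_CUBIC)
B=cv2.resize(s[160:210,230:300],(280,200),interpolation=cv2.INTER_CUBIC)
C=cv2.resize(t[155:205,350:420],(280,200),interpolation=cv2.INTER_CUBIC)
o=np.zeros((600,800,3),np.uint8);o[:,:500]=A;o[:200,510:790]=B;o[210:410,510:790]=C
cv2.imwrite("pics/m12.png",o)
E
```

```text
[ 0.406  -0.0758  0.2473]
[326.21026569 -44.51325216]
276 0
```

View pics/m12.png

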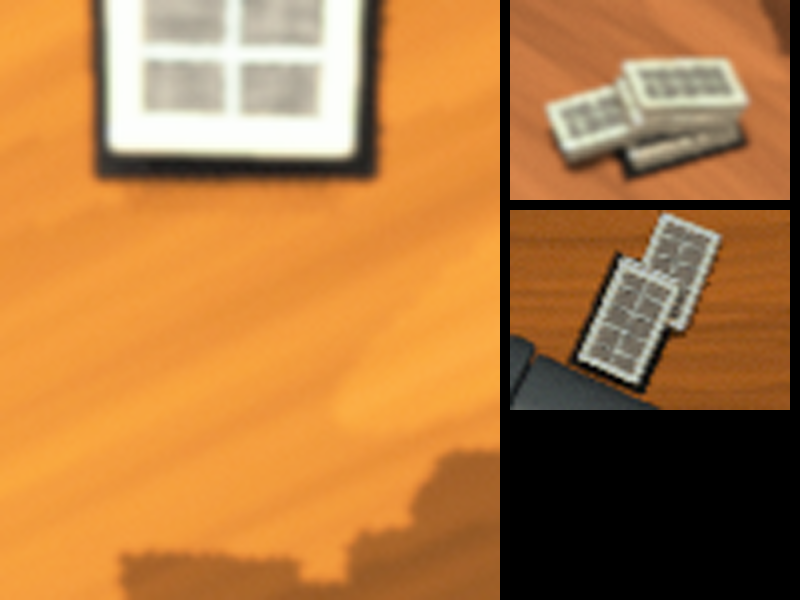

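The scene crop (top right) shows a plate sticking out ahead of the pile, under the top plate. The top-view corners in crop pixels are: displaced plate (663,213), (720,235), (685,330); top plate (622,258), (680,280), (640,385), (575,362). I work out heights by two-view rays.

```bash
python3 - <<'E'
from h import *
T=lambda p:np.array([350+(p[0]-510)/4,155+(p[1]-210)/4]); S=lambda p:np.array([230+(p[0]-510)/4,160+p[1]/4])
top={"disp":[(663,213),(720,235),(685,330)],"pile":[(622,258),(680,280),(640,385),(575,362)]}
for k,v in top.items():
    for p in v:
        print(k,p,end=" ")
        for z in(.003,.017,.031,.045,.059,.073):
            w=ray("top",[T(p)],z); s=proj("scene",w)[0]; s=[round(510+(s[0]-230)*4),round((s[1]-160)*4)]; print(z,np.round(w[0,:2]*1000).astype(int),s,end=" | ")
        print()
E
```

```text
disp (663, 213) 0.003 [ 680 -190] [558, 174] | 0.017 [ 676 -189] [561, 160] | 0.031 [ 672 -187] [564, 145] | 0.045 [ 669 -186] [567, 131] | 0.059 [ 665 -184] [571, 117] | 0.073 [ 661 -182] [574, 102] | 
disp (720, 235) 0.003 [ 661 -236] [539, 130] | 0.017 [ 657 -234] [542, 117] | 0.031 [ 654 -231] [545, 103] | 0.045 [ 650 -229] [548, 89] | 0.059 [ 647 -227] [551, 75] | 0.073 [ 643 -225] [555, 60] | 
disp (685, 330) 0.003 [ 583 -204] [640, 98] | 0.017 [ 581 -203] [643, 85] | 0.031 [ 578 -201] [646, 71] | 0.045 [ 575 -199] [649, 58] | 0.059 [ 572 -197] [652, 44] | 0.073 [ 569 -196] [655, 30] | 
pile (622, 258) 0.003 [ 643 -156] [625, 170] | 0.017 [ 640 -155] [628, 157] | 0.031 [ 636 -154] [631, 142] | 0.045 [ 633 -152] [634, 128] | 0.059 [ 629 -151] [637, 114] | 0.073 [ 626 -150] [640, 99] | 
pile (680, 280) 0.003 [ 624 -202] [603, 127] | 0.017 [ 621 -200] [606, 114] | 0.031 [ 618 -199] [609, 100] | 0.045 [ 615 -197] [612, 86] | 0.059 [ 611 -195] [615, 72] | 0.073 [ 608 -193] [618, 57] | 
pile (640, 385) 0.003 [ 540 -167] [713, 93] | 0.017 [ 537 -166] [716, 79] | 0.031 [ 534 -164] [719, 66] | 0.045 [ 532 -163] [722, 52] | 0.059 [ 529 -161] [724, 39] | 0.073 [ 527 -160] [727, 25] | 
pile (575, 362) 0.003 [ 559 -116] [741, 138] | 0.017 [ 556 -115] [744, 124] | 0.031 [ 553 -114] [746, 111] | 0.045 [ 551 -113] [749, 97] | 0.059 [ 548 -112] [752, 82] | 0.073 [ 545 -111] [755, 68] |
```

The displaced plate's top is at z of about 0.03, so it is plate 2, slid about 45 mm out from under plates 3 and 4. The top two now rest tilted, far end high. Fix: grip plate 2's exposed end, slide it out so 3 and 4 drop onto plate 1, set it on the counter, then look again.

Emit:
play_rows:
  rows: "-0.046 0 0 0 0 0 0;0 0 0 0 34 3.4 0;0 0 0 0 34 3.4 0;0 0 0 0 34 3.4 0;0 0 0 0 34 3.4 0;0 0 0 0 34 3.4 0;0 0 0 0 34 3.4 0;0 0 0 0 34 3.4 0"

```text
time: 38.12
position: [0.6178, -0.1872, 0.2466]
tool_rot: [-0.586, -0.396, 0.586, -0.395]
ft_force: [0.2, 0.1, 0.5]
grip_width: 0.0869
```

Emit:
play_rows:
  rows: "0 0 0 20 34 3.2 0;0 0 0 35 0 0 0;0 0 0 35 0 0 0;0 0 0 30 0 0 0;0 0 0 0 0 0 0;0 0 0 0 0 0 0;0 0 0 0 0 0 0"

```text
time: 38.7
position: [0.6479, -0.2026, 0.1288]
tool_rot: [0.587, 0.395, -0.586, 0.396]
ft_force: [-0.0, -0.8, -0.3]
grip_width: 0.087
```

```bash
python3 - <<'E'
from h import *
plan([.648,-.203,.018],-1.955)
im=wblobs(.031); cv2.imwrite("pics/w13.png",im)
hsv=cv2.cvtColor(im,cv2.COLOR_BGR2HSV); m=((hsv[...,1]<75)&(hsv[...,2]>70))
for r in range(150,268,12):
    c=np.where(m[r,260:400])[0]+260; print(r,c.min() if len(c) else None,c.max() if len(c) else None,len(c))
print(proj("wrist",[[.672,-.187,.031],[.654,-.231,.031],[.611,-.195,.059],[.629,-.151,.059]]))
E
```

```text
pos [ 0.6479 -0.2026  0.1288] jawyaw -1.955 down [ 0.002 -0.001 -1.   ] | turn world 0.0 => ax -0.0 alt 3.142 shift(now axes) mm [110.8  -0.    0.3] q6 1.488
w (272, 176, 81, 72) [ 641.9 -188.7] [67.7 65.1] 66.5
w (464, 0, 118, 86) [ 705.8 -383.2] [84.2 57.6] 68.0
150 None None 0
162 None None 0
174 None None 0
186 295 352 58
198 295 351 57
210 293 350 58
222 278 349 72
234 276 349 74
246 272 348 77
258 273 347 75
[[295.29946156 181.78023681]
 [352.49867675 182.03298586]
 [332.14154468 255.63148152]
 [272.17209401 255.3840735 ]]
```

The mask matches the prediction: plate 2 spans columns 295–352 with its far edge at about row 180. The white band from row 216 down is the pile's far face. I descend and grip.

Emit:
play_rows:
  rows: "0 0 0 30 0 0 0;0 0 0 35 0 0 0;0 0 0 28 0 0 0;0 0 0 17 0 0 0.1;0 0 0 0 0 0 0.4;0 0 0 0 0 0 0.7;0 0 0 0 0 0 0.7;0 0 0 0 0 0 0.7"

```text
time: 39.42
position: [0.6487, -0.203, 0.0206]
tool_rot: [0.587, 0.394, -0.585, 0.397]
ft_force: [-0.1, -0.9, 0.6]
grip_width: 0.0616
```

Emit:
play_rows:
  rows: "0 0 0 0 0 0 0.7;0 0 0 0 0 0 0.7;0 0 0 0 0 0 0.7;0 0 0 0 0 0 0.7"

```text
time: 39.75
position: [0.6479, -0.2025, 0.0191]
tool_rot: [0.587, 0.394, -0.586, 0.396]
ft_force: [0.5, -0.6, 5.1]
grip_width: 0.0496
```

Emit:
play_rows:
  rows: "0 0 0 0 5 0 0.7;0 0 0 0 8 0 0.7;0 0 0 0 10 0 0.7;0 0 0 0 10 0 0.7;0 0 0 0 12 0 0.7;0 0 0 0 15 0 0.7;0 0 0 0 15 0 0.7;0 0 0 0 5 0 0.7"

```text
time: 40.42
position: [0.722, -0.2324, 0.0166]
tool_rot: [0.587, 0.395, -0.586, 0.395]
ft_force: [0.0, 0.9, -2.6]
grip_width: 0.0499
```

Emit:
play_rows:
  rows: "0 0 0 0 0 0 0.7;0 0 0 6 0 0 0.7;0 0 0 5 0 0 0.7;0 0 0 2.5 0 0 0.7;0 0 0 1 0 0 0.7;0 0 0 0 0 0 0.7;0 0 0 0 0 0 0.7"

```text
time: 41.0
position: [0.72, -0.2315, 0.0028]
tool_rot: [-0.586, -0.396, 0.587, -0.395]
ft_force: [-0.7, 2.0, -0.3]
grip_width: 0.0499
```

Emit:
play_rows:
  rows: "0 0 0 0 0 0 0.7;0 0 0 0 0 0 0.4;0 0 0 0 0 0 0;0 0 0 0 0 0 0;0 0 0 -8 0 0 0;0 0 0 -35 0 0 0;0 0 0 -40 0 0 0;0 0 0 -40 0 0 0"

```text
time: 41.67
position: [0.7203, -0.2324, 0.1271]
tool_rot: [-0.586, -0.395, 0.587, -0.395]
ft_force: [0.5, -0.8, 0.2]
grip_width: 0.0828
```

Emit:
play_rows:
  rows: "0 0 0 -30 -25 0 0;0 0 0 -30 -28 0 0;0 0 0 -30 -28 0 0;0 0 0 -15 -38 0 0;0 0 0 0 -38 0 0;0 0 0 0 -38 0 0;0 0 0 0 -15 0 0;0 0 0 0 0 0 0"

```text
time: 42.33
position: [0.5222, -0.1516, 0.2324]
tool_rot: [-0.586, -0.396, 0.587, -0.395]
ft_force: [0.1, -0.2, 0.2]
grip_width: 0.0868
```

Emit:
play_rows:
  rows: "0 0 0 0 0 0 0;0 0 0 0 0 0 0;0 0 0 0 0 0 0"

```text
time: 42.58
position: [0.5279, -0.1544, 0.2315]
tool_rot: [0.587, 0.394, -0.586, 0.396]
ft_force: [1.0, -0.5, -0.7]
grip_width: 0.087
```

```bash
python3 - <<'E'
from h import *
plan([.72,-.23,.004],-1.955)
im=wblobs(.045,235); cv2.imwrite("pics/w14.png",im)
c=proj("wrist",[[.591,-.160,.045],[.70,-.225,.014]]); print(c)
t=imaging.camera("top"); s=imaging.camera("scene"); cv2.imwrite("pics/top14.png",t); cv2.imwrite("pics/s14.png",s)
x0,y0=int(c[:,0].min())-60,max(0,int(c[:,1].min())-60); print(x0,y0)
A=cv2.resize(im[y0:y0+150,x0:x0+125],(500,600),interpolation=cv2.INTER_CUBIC)
B=cv2.resize(s[150:210,225:300],(300,240),interpolation=cv2.INTER_CUBIC); C=cv2.resize(t[140:210,350:425],(300,280),interpolation=cv2.INTER_CUBIC)
o=np.zeros((600,800,3),np.uint8);o[:,:500]=A;o[:240,500:]=B;o[250:530,500:]=C;cv2.imwrite("pics/m14.png",o)
E
```

```text
pos [ 0.5279 -0.1544  0.2315] jawyaw -1.955 down [ 0.002 -0.001 -1.   ] | turn world 0.0 => ax -0.0 alt 3.141 shift(now axes) mm [228.1 205.8  -2.1] q6 1.468
w (0, 170, 114, 65) [607.  144.4] [113.6  78.1] 78.1
w (617, 128, 23, 85) [ 405.4 -466.7] [24.1 97.2] 83.3
w (111, 97, 104, 98) [621.8  -3.9] [80. 84.] 11.5
w (278, 0, 69, 160) [ 621.9 -180.3] [ 65.5 152.8] 68.0
w (0, 0, 77, 80) [771.2  60. ] [68.  65.9] 11.6
[[305.95823925 121.09425177]
 [324.43221567  -4.45288867]]
245 0
```

```bash
python3 - <<'E'
from h import *
def fit(im,name,z,reg):
    hsv=cv2.cvtColor(im,cv2.COLOR_BGR2HSV); m=((hsv[...,1]<75)&(hsv[...,2]>70)).astype(np.uint8)
    x,y,w,h=reg; k=np.zeros_like(m); k[y:y+h,x:x+w]=m[y:y+h,x:x+w]
    for c in cv2.findContours(k,cv2.RETR_EXTERNAL,cv2.CHAIN_APPROX_NONE)[0]:
        if cv2.contourArea(c)<150: continue
        for zz in z:
            a=cv2.minAreaRect((ray(name,c[:,0],zz)[:,:2]*1000).astype(np.float32)); print(name,cv2.boundingRect(c),zz,np.round(a[0],1),np.round(a[1],1),round(a[2],1))
im=cv2.imread("pics/w14.png"); fit(im,"top",(.014,.031,.045),(0,0,0,0)); t=cv2.imread("pics/top14.png"); fit(t,"top",(.014,.045),(340,135,90,75))
hsv=cv2.cvtColor(im,cv2.COLOR_BGR2HSV); m=((hsv[...,1]<75)&(hsv[...,2]>70))
for r in range(0,176,5):
    c=np.where(m[r,250:380])[0]+250; d=np.where(hsv[r,250:380,2]<60)[0]+250; print(r,(c.min(),c.max(),len(c)) if len(c) else None,"dark",(d.min(),d.max(),len(d)) if len(d) else None)
E
```

```text
top (382, 139, 40, 36) 0.014 [ 672.9 -231.5] [113.8  81.5] 62.4
top (382, 139, 40, 36) 0.045 [ 664.6 -227.1] [111.6  79.9] 62.4
top (349, 135, 81, 75) 0.014 [ 604.  -193.3] [178.2 244.4] 62.6
top (349, 135, 81, 75) 0.045 [ 597.  -189.6] [174.8 239.7] 62.6
0 (np.int64(299), np.int64(346), 48) dark None
5 (np.int64(297), np.int64(346), 50) dark None
10 (np.int64(278), np.int64(345), 68) dark None
15 (np.int64(279), np.int64(345), 67) dark None
20 (np.int64(279), np.int64(345), 67) dark None
25 (np.int64(280), np.int64(345), 66) dark None
30 (np.int64(280), np.int64(345), 66) dark None
35 (np.int64(280), np.int64(345), 66) dark None
40 (np.int64(281), np.int64(345), 65) dark None
45 (np.int64(281), np.int64(331), 51) dark None
50 (np.int64(281), np.int64(331), 51) dark None
55 (np.int64(282), np.int64(331), 50) dark None
60 (np.int64(282), np.int64(331), 50) dark None
65 (np.int64(283), np.int64(331), 49) dark None
70 (np.int64(283), np.int64(332), 50) dark None
75 (np.int64(282), np.int64(332), 51) dark None
80 (np.int64(282), np.int64(333), 52) dark (np.int64(335), np.int64(335), 1)
8
[... 571 characters left out ...]
329), 47) dark (np.int64(330), np.int64(334), 5)
125 (np.int64(283), np.int64(329), 47) dark (np.int64(330), np.int64(333), 4)
130 (np.int64(283), np.int64(329), 47) dark (np.int64(330), np.int64(333), 4)
135 (np.int64(283), np.int64(328), 46) dark (np.int64(282), np.int64(333), 5)
140 (np.int64(283), np.int64(328), 46) dark (np.int64(329), np.int64(333), 5)
145 (np.int64(283), np.int64(328), 46) dark (np.int64(329), np.int64(333), 5)
150 (np.int64(283), np.int64(328), 46) dark (np.int64(329), np.int64(332), 4)
155 (np.int64(283), np.int64(327), 45) dark (np.int64(329), np.int64(332), 4)
160 None dark (np.int64(301), np.int64(332), 27)
165 None dark None
170 None dark None
175 None dark None
```

The white extents say another plate was dragged forward as well: the blob spans rows 8–158. I use the last view for the montage.

View pics/m14.png

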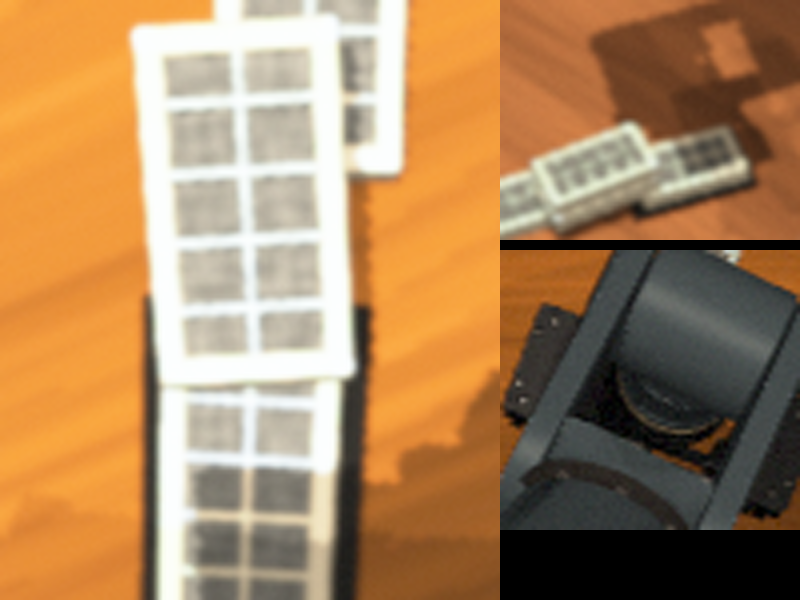

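Plate 1 is square on the mat. Plates 3 and 4, still stacked, were dragged forward together and bridge plate 1 and plate 2. Top plate corners in the crop are (133,28), (337,18), (355,373), (163,383). I'll unstack from the top and restack on plate 1.

```bash
python3 - <<'E'
from h import *
q=lambda pts:np.array(pts)/4+[245,0]
def show(n,px,z):
    P=ray("wrist",px,z)*1000; e=np.diff(np.r_[P,P[:1]],axis=0)[:,:2]
    print(n,z,"c",np.round(P.mean(0)[:2],1),np.round(np.linalg.norm(e,axis=1),1),np.round(np.degrees(np.arctan2(e[:,1],e[:,0])),1))
for z in(.031,.045,.059): show("top plate",q([(133,28),(337,18),(355,373),(163,383)]),z)
P=ray("wrist",[[(283+327)/2,158]],.017)*1000; print("plate1 near edge mid",P[0], "centre", P[0,:2]+42*np.array([.909,-.417]))
P=ray("wrist",q([(405,175)]),.014)*1000; print("plate2 near right corner",P[0])
E
```

```text
top plate 0.031 c [ 653.9 -186.5] [50.9 84.2 51.5 84.5] [-109.5  161.6   70.8  -18.8]
top plate 0.045 c [ 651.7 -186.3] [49.  81.  49.5 81.3] [-109.5  161.6   70.8  -18.8]
top plate 0.059 c [ 649.5 -186.2] [47.  77.7 47.5 78. ] [-109.5  161.6   70.8  -18.8]
plate1 near edge mid [ 551.12845142 -140.28697075   17.        ] centre [ 589.30645142 -157.80097075]
plate2 near right corner [ 647.8585077  -229.07940927   14.        ]
```

Emit:
play_rows:
  rows: "-0.059 0 0 0 0 0 0;0 0 0 15 30 -2 0;0 0 0 20 30 -2 0;0 0 0 25 30 -2 0;0 0 0 25 28 -2 0;0 0 0 25 10 -1 0;0 0 0 20 0 0 0;0 0 0 0 0 0 0"

```text
time: 43.4
position: [0.6478, -0.1845, 0.095]
tool_rot: [-0.572, -0.416, 0.576, -0.409]
ft_force: [-0.9, 0.8, -0.3]
grip_width: 0.087
```

Emit:
play_rows:
  rows: "0 0 0 0 0 0 0;0 0 0 0 0 0 0"

```text
time: 43.57
position: [0.6507, -0.1859, 0.1018]
tool_rot: [0.575, 0.412, -0.574, 0.413]
ft_force: [0.3, 0.6, 0.1]
grip_width: 0.0867
```

```bash
python3 - <<'E'
from h import *
plan([.652,-.1865,.034],-1.896)
im=wblobs(.045); cv2.imwrite("pics/w15.png",im)
hsv=cv2.cvtColor(im,cv2.COLOR_BGR2HSV); m=((hsv[...,1]<75)&(hsv[...,2]>70))
for r in range(90,268,12):
    c=np.where(m[r,240:400])[0]+240; print(r,(c.min(),c.max(),len(c)) if len(c) else None,end=";")
c,s=np.cos(-.325),np.sin(-.325); P=np.array([[42,-25],[42,25],[-42,25],[-42,-25]])/1000@np.array([[c,s],[-s,c]])+[.652,-.1865]
print(proj("wrist",np.c_[P,np.full(4,.045)]),proj("wrist",np.c_[P,np.full(4,.031)]))
E
```

```text
pos [ 0.6507 -0.1859  0.1018] jawyaw -1.896 down [ 0.001 -0.    -1.   ] | turn world 0.0 => ax -0.0 alt 3.142 shift(now axes) mm [67.8  1.3  0.2] q6 1.453
w (288, 71, 100, 177) [ 683.  -202.8] [ 60.6 124.4] 66.7
w (528, 0, 112, 91) [ 705.  -376.9] [74.4 51.4] 71.4
90 (np.int64(319), np.int64(386), 68);102 (np.int64(318), np.int64(384), 67);114 (np.int64(317), np.int64(382), 66);126 (np.int64(317), np.int64(380), 64);138 (np.int64(316), np.int64(379), 64);150 (np.int64(289), np.int64(378), 90);162 (np.int64(289), np.int64(376), 88);174 (np.int64(290), np.int64(375), 86);186 (np.int64(290), np.int64(357), 68);198 (np.int64(290), np.int64(357), 68);210 (np.int64(290), np.int64(357), 68);222 (np.int64(289), np.int64(358), 70);234 (np.int64(289), np.int64(357), 69);246 (np.int64(289), np.int64(356), 68);258 (np.int64(287), np.int64(355), 69);[[360.54928818 156.68820156]
 [287.45479916 156.67619844]
 [290.81108613 267.42019562]
 [356.92235809 267.4296735 ]] [[358.36758678 153.77741902]
 [289.49473158 153.76607141]
 [292.49006612 258.95630875]
 [355.12865373 258.9653886 ]]
```

Emit:
play_rows:
  rows: "0 0 0 20 1 0 0;0 0 0 22 0 0 0;0 0 0 16 0 0 0;0 0 0 10 0 0 0.1;0 0 0 0 0 0 0.4;0 0 0 0 0 0 0.7;0 0 0 0 0 0 0.7;0 0 0 0 0 0 0.7"

```text
time: 44.28
position: [0.6523, -0.1865, 0.0349]
tool_rot: [0.575, 0.411, -0.574, 0.413]
ft_force: [0.1, -0.9, -0.2]
grip_width: 0.0618
```

Emit:
play_rows:
  rows: "0 0 0 0 0 0 0.7;0 0 0 0 0 0 0.7;0 0 0 0 0 0 0.7;0 0 0 0 0 0 0.7"

```text
time: 44.62
position: [0.6518, -0.1863, 0.0341]
tool_rot: [0.575, 0.412, -0.574, 0.413]
ft_force: [-0.1, -0.5, 5.5]
grip_width: 0.0497
```

Plate 4 is gripped at level 3. I set it aside on bare counter at about (0.45,-0.16).

Emit:
play_rows:
  rows: "0 0 0 -8 0 0 0.7;0 0 0 -30 0 0 0.7;0 0 0 -35 0 0 0.7;0 0 0 0 -20 4 0.7;0 0 0 0 -32 6 0.7;0 0 0 0 -35 7 0.7;0 0 0 0 -35 7 0.7;0 0 0 0 -35 7 0.7"

```text
time: 45.28
position: [0.4907, -0.1645, 0.1063]
tool_rot: [-0.574, -0.413, 0.574, -0.413]
ft_force: [-0.0, 0.0, -1.8]
grip_width: 0.0499
```

Emit:
play_rows:
  rows: "0 0 0 0 -30 6 0.7;0 0 0 0 -13 3 0.7;0 0 0 0 0 0 0.7;0 0 0 25 0 0 0.7;0 0 0 30 0 0 0.7;0 0 0 25 0 0 0.7;0 0 0 12 0 0 0.7;0 0 0 5 0 0 0.7"

```text
time: 45.95
position: [0.4493, -0.16, 0.0071]
tool_rot: [-0.574, -0.413, 0.575, -0.412]
ft_force: [0.4, -0.1, -0.7]
grip_width: 0.0497
```

Emit:
play_rows:
  rows: "0 0 0 0 0 0 0.7;0 0 0 0 0 0 0.7"

```text
time: 46.12
position: [0.4499, -0.1604, 0.0092]
tool_rot: [0.574, 0.412, -0.574, 0.413]
ft_force: [-0.3, -0.1, -1.0]
grip_width: 0.0499
```

Emit:
play_rows:
  rows: "0 0 0 3 0 0 0.7;0 0 0 2 0 0 0.7;0 0 0 0 0 0 0.7;0 0 0 0 0 0 0.4;0 0 0 0 0 0 0;0 0 0 0 0 0 0;0 0 0 -8 0 0 0;0 0 0 -35 0 0 0"

```text
time: 46.78
position: [0.4462, -0.1584, 0.0442]
tool_rot: [-0.573, -0.416, 0.576, -0.409]
ft_force: [0.1, 0.1, 1.1]
grip_width: 0.0709
```

Emit:
play_rows:
  rows: "0 0 0 -35 0 0 0;0 0 0 -35 10 0 0;0 0 0 -35 20 0 0;0 0 0 -35 25 0 0;0 0 0 -30 25 0 0;0 0 0 0 0 0 0;0 0 0 0 0 0 0;0 0 0 0 0 0 0"

```text
time: 47.45
position: [0.5224, -0.1843, 0.2155]
tool_rot: [-0.574, -0.413, 0.575, -0.412]
ft_force: [-0.2, -0.4, -0.8]
grip_width: 0.0868
```

```bash
python3 - <<'E'
from h import *
plan([.652,-.1865,.0205],-1.896)
im=imaging.camera("wrist"); cv2.imwrite("pics/w16.png",im)
hsv=cv2.cvtColor(im,cv2.COLOR_BGR2HSV); m=((hsv[...,1]<75)&(hsv[...,2]>70))
for r in range(0,240,6):
    c=np.where(m[r,240:400])[0]+240; print(r,(c.min(),c.max(),len(c)) if len(c) else None,end=";")
c,s=np.cos(-.325),np.sin(-.325); P=np.array([[42,-25],[42,25],[-42,25],[-42,-25]])/1000@np.array([[c,s],[-s,c]])+[.652,-.1865]
print(proj("wrist",np.c_[P,np.full(4,.031)]))
plates()
E
```

```text
pos [ 0.5224 -0.1843  0.2155] jawyaw -1.896 down [-0.002  0.001 -1.   ] | turn world -0.0 => ax 0.0 alt -3.141 shift(now axes) mm [194.7 124.1 -39.2] q6 1.355
0 (np.int64(278), np.int64(328), 51);6 (np.int64(256), np.int64(327), 72);12 (np.int64(256), np.int64(327), 72);18 (np.int64(256), np.int64(327), 72);24 (np.int64(257), np.int64(326), 70);30 (np.int64(257), np.int64(326), 70);36 (np.int64(257), np.int64(325), 69);42 (np.int64(257), np.int64(325), 69);48 (np.int64(258), np.int64(308), 51);54 (np.int64(258), np.int64(308), 51);60 (np.int64(258), np.int64(308), 51);66 (np.int64(259), np.int64(308), 50);72 (np.int64(259), np.int64(308), 50);78 (np.int64(259), np.int64(308), 50);84 (np.int64(259), np.int64(309), 51);90 (np.int64(259), np.int64(310), 52);96 (np.int64(259), np.int64(309), 51);102 (np.int64(258), np.int64(308), 51);108 (np.int64(258), np.int64(307), 50);114 (np.int64(258), np.int64(307), 50);120 (np.int64(258), np.int64(306), 49);126 (np.int64(257), np.int64(306), 50);132 (np.int64(257), np.int64(305), 49);138 (np.int64(257), np.int64(304), 48);144 (np.int64(256), np.int64(304), 49);150 (np.int64(256), np.int64(303), 48);156 (np.int64(256), np.int64(303), 48);162 (np.int64(266), np.int64(302), 37);168 None;174 None;180 None;186 None;192 None;198 None;204 (np.int64(303), np.int64(344), 42);210 (np.int64(303), np.int64(344), 42);216 (np.int64(303), np.int64(344), 42);222 (np.int64(303), np.int64(344), 42);228 (np.int64(303), np.int64(343), 41);234 (np.int64(303), np.int64(343), 41);[[308.83536915   6.10849163]
 [256.24035403   6.11496031]
 [261.03452949  98.64487951]
 [309.8260192   98.65514143]]
```

Plate 3 matches the prediction (columns 256–310, rows 6–97) at (0.652,-0.1865), with its top at z 0.031. I grip it.

Emit:
play_rows:
  rows: "0 0 0 10 20 -6 0;0 0 0 20 26 -8 0;0 0 0 20 26 -8 0;0 0 0 20 26 -8 0;0 0 0 20 18 -6 0;0 0 0 20 8 -3 0;0 0 0 0 0 0 0;0 0 0 0 0 0 0"

```text
time: 48.22
position: [0.6512, -0.1867, 0.1029]
tool_rot: [-0.573, -0.415, 0.576, -0.41]
ft_force: [0.4, -0.1, 0.2]
grip_width: 0.0866
```

Emit:
play_rows:
  rows: "0 0 0 0 0 0 0;0 0 0 0 0 0 0"

```text
time: 48.38
position: [0.6534, -0.1881, 0.1072]
tool_rot: [0.575, 0.412, -0.574, 0.413]
ft_force: [-0.5, 0.9, 0.1]
grip_width: 0.0873
```

```bash
python3 - <<'E'
from h import *
plan([.652,-.1865,.0205],-1.896)
E
```

```text
pos [ 0.6534 -0.1881  0.1072] jawyaw -1.896 down [ 0.001 -0.    -1.   ] | turn world 0.0 => ax -0.0 alt 3.141 shift(now axes) mm [86.7 -1.9 -1.1] q6 1.452
```

Emit:
play_rows:
  rows: "0 0 0 25 -1.5 -1 0;0 0 0 30 0 0 0;0 0 0 20 0 0 0;0 0 0 11.5 0 0 0.1;0 0 0 0 0 0 0.4;0 0 0 0 0 0 0.7;0 0 0 0 0 0 0.7;0 0 0 0 0 0 0.7"

```text
time: 49.05
position: [0.6542, -0.1872, 0.0216]
tool_rot: [0.575, 0.411, -0.574, 0.414]
ft_force: [0.0, 0.3, 0.1]
grip_width: 0.0613
```

Emit:
play_rows:
  rows: "0 0 0 0 0 0 0.7;0 0 0 0 0 0 0.7;0 0 0 0 0 0 0.7;0 0 0 0 0 0 0.7"

```text
time: 49.38
position: [0.6536, -0.1868, 0.0208]
tool_rot: [0.575, 0.412, -0.574, 0.413]
ft_force: [0.2, 0.3, 5.9]
grip_width: 0.0497
```

Emit:
play_rows:
  rows: "0 0 0 -8 0 0 0.7;0.106 0 0 -25 0 0 0.7;0 0 0 -25 0 0 0.7;0 0 0 -15 0 0 0.7;0 0 0 0 0 0 0.7;0 0 0 0 0 0 0.7;0 0 0 0 0 0 0.7"

```text
time: 49.97
position: [0.6517, -0.186, 0.0913]
tool_rot: [-0.595, -0.382, 0.596, -0.381]
ft_force: [0.2, -0.5, -0.8]
grip_width: 0.0494
```

```bash
python3 - <<'E'
from h import *
plan([.5900,-.1595,.0215],-2.002);print(readout.get_obs()["grip_width"])
E
```

```text
pos [ 0.6517 -0.186   0.0913] jawyaw -2.002 down [-0.002  0.001 -1.   ] | turn world -0.0 => ax 0.0 alt -3.142 shift(now axes) mm [ 69.9 -66.9   1.7] q6 1.559
0.04940372849644786
```

Emit:
play_rows:
  rows: "0 0 0 0 -15 0.5 0.7;0 0 0 0 -22 0.5 0.7;0 0 0 0 -18 0.5 0.7;0 0 0 0 -10 0 0.7;0 0 0 0 0 0 0.7;0 0 0 0 0 0 0.7;0 0 0 25 0 0 0.7;0 0 0 20 0 0 0.7"

```text
time: 50.63
position: [0.5952, -0.1618, 0.0473]
tool_rot: [0.596, 0.38, -0.595, 0.383]
ft_force: [1.2, 0.1, -1.6]
grip_width: 0.0499
```

Emit:
play_rows:
  rows: "0 0 0 12 0 0 0.7;0 0 0 5 0 0 0.7;0 0 0 0 0 0 0.7;0 0 0 0 0 0 0.7;0 0 0 0 0 0 0.7"

```text
time: 51.05
position: [0.5942, -0.1611, 0.0313]
tool_rot: [0.596, 0.381, -0.595, 0.382]
ft_force: [0.6, 0.0, -0.7]
grip_width: 0.0501
```

```bash
python3 - <<'E'
from h import *
plan([.5912,-.160,.0215],-2.002);print(readout.get_obs()["grip_width"])
E
```

```text
pos [ 0.5942 -0.1611  0.0313] jawyaw -2.002 down [ 0.002 -0.001 -1.   ] | turn world -0.0 => ax 0.0 alt -3.142 shift(now axes) mm [ 9.8 -3.2  0.2] q6 1.556
0.05010268411599728
```

Emit:
play_rows:
  rows: "0 0 0 4 -3 0 0.7;0 0 0 3 0 0 0.7;0 0 0 2 0 0 0.7;0 0 0 1 0 0 0.7;0 0 0 0 0 0 0.7;0 0 0 0 0 0 0.7;0 0 0 0 0 0 0.7"

```text
time: 51.63
position: [0.59, -0.1592, 0.0218]
tool_rot: [-0.595, -0.382, 0.595, -0.381]
ft_force: [-3.1, 1.5, 7.2]
grip_width: 0.0496
```

Emit:
play_rows:
  rows: "0 0 0 0 0 0 0.4;0 0 0 0 0 0 0;0 0 0 0 0 0 0;0 0 0 0 0 0 0;0 0 0 -8 0 0 0;0 0 0 -35 0 0 0;0 0 0 -37 0 0 0;-0.106 0 0 0 0 0 0"

```text
time: 52.3
position: [0.5949, -0.1614, 0.1074]
tool_rot: [0.576, 0.409, -0.572, 0.417]
ft_force: [0.3, -1.0, 0.1]
grip_width: 0.0848
```

Emit:
play_rows:
  rows: "0 0 0 0 -22 8 0;0 0 0 0 -33 11 0;0 0 0 0 -33 11 0;0 0 0 0 -28 10 0;0 0 0 0 -17 6 0;0 0 0 0 0 0 0;0 0 0 0 0 0 0;0 0 0 0 0 0 0"

```text
time: 52.97
position: [0.4516, -0.1615, 0.1011]
tool_rot: [0.575, 0.411, -0.574, 0.413]
ft_force: [-0.2, -0.1, 0.1]
grip_width: 0.087
```

```bash
python3 - <<'E'
from h import *
plan([.4497,-.1604,.004],-1.896); im=wblobs(.014); cv2.imwrite("pics/w17.png",im); plates()
hsv=cv2.cvtColor(im,cv2.COLOR_BGR2HSV); m=((hsv[...,1]<75)&(hsv[...,2]>70)).astype(np.uint8); m[110:]=0
for c in cv2.findContours(m,cv2.RETR_EXTERNAL,cv2.CHAIN_APPROX_NONE)[0]:
    if cv2.contourArea(c)>300: print(cv2.boundingRect(c),cv2.minAreaRect((ray("wrist",c[:,0],.031)[:,:2]*1000).astype(np.float32)))
E
```

```text
pos [ 0.4516 -0.1615  0.1011] jawyaw -1.896 down [ 0.003 -0.002 -1.   ] | turn world 0.0 => ax -0.0 alt 3.141 shift(now axes) mm [97.1 -2.5 -0.6] q6 1.319
w (292, 151, 62, 97) [ 454.7 -161.3] [48.2 80.7] 71.2
w (212, 0, 85, 95) [ 579.7 -151.7] [57. 62.] 65.3
w (0, 0, 112, 140) [618.7   4.4] [81.1 83.1] 11.5
plate 594 -160 size 52 90 long yaw -0.424 jaw -1.995
plate 699 -222 size 50 83 long yaw -0.403 jaw -1.973
(212, 0, 85, 95) ((575.673828125, -153.73056030273438), (53.067832946777344, 57.71736145019531), 65.29487609863281)
(0, 0, 112, 110) ((612.4583129882812, -20.857860565185547), (79.71768951416016, 66.75480651855469), 71.4177017211914)
```

Two plates are square on the mat, plate 2 is at (699,-222), and plate 4 is at about (453,-161). I grip plate 4.

Emit:
play_rows:
  rows: "0 0 0 30 -1 -0.5 0;0 0 0 32 0 0 0;0 0 0 22 0 0 0;0 0 0 13 0 0 0.1;0 0 0 0 0 0 0.4;0 0 0 0 0 0 0.7;0 0 0 0 0 0 0.7;0 0 0 0 0 0 0.7"

```text
time: 53.73
position: [0.4497, -0.1599, 0.0037]
tool_rot: [0.574, 0.412, -0.574, 0.413]
ft_force: [0.7, -0.1, 0.6]
grip_width: 0.0615
```

Emit:
play_rows:
  rows: "0 0 0 0 0 0 0.7;0 0 0 0 0 0 0.7;0 0 0 0 0 0 0.7;0 0 0 0 0 0 0.7"

```text
time: 54.07
position: [0.4493, -0.1599, 0.0038]
tool_rot: [0.575, 0.412, -0.574, 0.413]
ft_force: [0.9, 0.7, 2.1]
grip_width: 0.05
```

Emit:
play_rows:
  rows: "0 0 0 -8 0 0 0.7;0.106 0 0 -25 0 0 0.7;0 0 0 -35 0 0 0.7;0 0 0 -25 0 0 0.7;0 0 0 0 0 0 0.7;0 0 0 0 0 0 0.7;0 0 0 0 0 0 0.7"

```text
time: 54.65
position: [0.4482, -0.1594, 0.0963]
tool_rot: [-0.595, -0.382, 0.596, -0.381]
ft_force: [0.2, 0.1, -0.9]
grip_width: 0.0499
```

```bash
python3 - <<'E'
from h import *
plan([.590,-.1595,.0355],-2.002);print(readout.get_obs()["grip_width"])
E
```

```text
pos [ 0.4482 -0.1594  0.0963] jawyaw -2.002 down [-0.001  0.    -1.   ] | turn world 0.0 => ax -0.0 alt 3.141 shift(now axes) mm [ 60.7 128.9 -59.2] q6 1.425
0.04989848908308943
```

Emit:
play_rows:
  rows: "0 0 0 0 20 -9 0.7;0 0 0 0 30 -14 0.7;0 0 0 0 32 -15 0.7;0 0 0 0 28 -13 0.7;0 0 0 0 13 -6 0.7;0 0 0 0 5 -2 0.7;0 0 0 0 0 0 0.7;0 0 0 0 0 0 0.7"

```text
time: 55.32
position: [0.5875, -0.1589, 0.0947]
tool_rot: [-0.594, -0.383, 0.596, -0.38]
ft_force: [-1.2, 0.2, -0.5]
grip_width: 0.0497
```

Emit:
play_rows:
  rows: "0 0 0 20 0 0 0.7;0 0 0 20 0 0 0.7;0 0 0 9 0 0 0.7;0 0 0 4 0 0 0.7;0 0 0 0 0 0 0.7;0 0 0 0 0 0 0.7;0 0 0 0 0 0 0.7"

```text
time: 55.9
position: [0.5903, -0.16, 0.0444]
tool_rot: [0.596, 0.381, -0.595, 0.382]
ft_force: [-0.1, 1.0, -1.8]
grip_width: 0.0499
```

```bash
python3 - <<'E'
from h import *
plan([.5898,-.1592,.0352],-2.002);print(readout.get_obs()["grip_width"])
E
```

```text
pos [ 0.5903 -0.16    0.0444] jawyaw -2.002 down [ 0.001 -0.001 -1.   ] | turn world 0.0 => ax -0.0 alt 3.141 shift(now axes) mm [ 9.2 -0.8 -0.5] q6 1.555
0.04985786619778281
```

Emit:
play_rows:
  rows: "0 0 0 4 -0.8 -0.3 0.7;0 0 0 3 0 0 0.7;0 0 0 1.5 0 0 0.7;0 0 0 1 0 0 0.7;0 0 0 0 0 0 0.7;0 0 0 0 0 0 0.7;0 0 0 0 0 0 0.7"

```text
time: 56.48
position: [0.5891, -0.1589, 0.0349]
tool_rot: [-0.595, -0.382, 0.595, -0.382]
ft_force: [-1.4, 0.8, 5.2]
grip_width: 0.0498
```

Emit:
play_rows:
  rows: "0 0 0 0 0 0 0.4;0 0 0 0 0 0 0;0 0 0 0 0 0 0;0 0 0 0 0 0 0;0 0 0 -8 0 0 0;0 0 0 -30 0 0 0;0 0 0 -32 0 0 0;-0.042 0 0 0 0 0 0"

```text
time: 57.15
position: [0.5932, -0.1607, 0.11]
tool_rot: [0.589, 0.391, -0.585, 0.398]
ft_force: [1.0, -0.4, -0.5]
grip_width: 0.0853
```

Emit:
play_rows:
  rows: "0 0 0 0 20 3 0;0 0 0 0 30 4 0;0 0 0 0 32 4 0;0 0 0 0 25 3 0;0 0 0 0 13 2 0;0 0 0 0 5 0.6 0;0 0 0 0 0 0 0;0 0 0 0 0 0 0"

```text
time: 57.82
position: [0.6975, -0.2212, 0.1037]
tool_rot: [-0.587, -0.395, 0.588, -0.393]
ft_force: [-0.6, -0.1, -0.7]
grip_width: 0.0869
```

Emit:
play_rows:
  rows: "0 0 0 0 0 0 0;0 0 0 0 0 0 0"

```text
time: 57.98
position: [0.6975, -0.221, 0.104]
tool_rot: [-0.587, -0.394, 0.587, -0.393]
ft_force: [1.1, 0.6, -0.3]
grip_width: 0.0874
```

```bash
python3 - <<'E'
from h import *
plan([.698,-.222,.004],-1.96); im=wblobs(.014)
im=imaging.camera("top"); hsv=cv2.cvtColor(im,cv2.COLOR_BGR2HSV); m=((hsv[...,1]<70)&(hsv[...,2]>70)).astype(np.uint8)
E
```

```text
pos [ 0.6975 -0.221   0.104 ] jawyaw -1.96 down [-0.001  0.001 -1.   ] | turn world -0.0 => ax 0.0 alt -3.141 shift(now axes) mm [100.    1.    0.8] q6 1.501
w (294, 148, 62, 99) [ 700.3 -222.5] [48.8 83.4] 67.4
w (474, 65, 125, 114) [ 694.4 -394.3] [93.9 83.9] 67.7
```

Emit:
play_rows:
  rows: "0 0 0 30 2.5 1 0;0 0 0 34 0 0 0;0 0 0 23 0 0 0;0 0 0 13 0 0 0.1;0 0 0 0 0 0 0.4;0 0 0 0 0 0 0.7;0 0 0 0 0 0 0.7;0 0 0 0 0 0 0.7"

```text
time: 58.75
position: [0.7011, -0.2239, 0.005]
tool_rot: [0.588, 0.393, -0.587, 0.394]
ft_force: [-0.0, 0.4, -0.1]
grip_width: 0.0614
```

Emit:
play_rows:
  rows: "0 0 0 0 0 0 0.7;0 0 0 0 0 0 0.7;0 0 0 0 0 0 0.7;0 0 0 0 0 0 0.7"

```text
time: 59.08
position: [0.7008, -0.2238, 0.0047]
tool_rot: [0.587, 0.394, -0.587, 0.394]
ft_force: [0.4, 0.6, 2.6]
grip_width: 0.0493
```

Emit:
play_rows:
  rows: "0 0 0 -8 0 0 0.7;0.040 0 0 -25 0 0 0.7;0 0 0 -35 0 0 0.7;0 0 0 -35 0 0 0.7;0 0 0 -10 0 0 0.7;0 0 0 0 0 0 0.7;0 0 0 0 0 0 0.7;0 0 0 0 0 0 0.7"

```text
time: 59.75
position: [0.6989, -0.2229, 0.1148]
tool_rot: [-0.594, -0.383, 0.596, -0.381]
ft_force: [-0.2, 0.3, -1.3]
grip_width: 0.0496
```

```bash
python3 - <<'E'
from h import *
plan([.5900,-.1595,.0495],-2.002);print(readout.get_obs()["grip_width"])
plates()
E
```

```text
pos [ 0.6989 -0.2229  0.1148] jawyaw -2.0 down [-0.004  0.002 -1.   ] | turn world -0.002 => ax 0.002 alt -3.14 shift(now axes) mm [  65.8 -125.1  -12.3] q6 1.539
0.049593388434151287
```

```bash
cat >> h.py <<'E'
def pilecheck(n,im=None):
    im=imaging.camera("scene") if im is None else im; hsv=cv2.cvtColor(im,cv2.COLOR_BGR2HSV); m=((hsv[...,1]<75)&(hsv[...,2]>70)).astype(np.uint8)
    c,s=np.cos(-.431),np.sin(-.431); P=np.array([[42,-25],[42,25],[-42,25],[-42,-25]])/1000@np.array([[c,s],[-s,c]])+[.591,-.160]
    W=np.r_[np.c_[P,np.full(4,.003)],np.c_[P,np.full(4,.003+.014*n)]]; I=proj("scene",W).astype(np.float32); h=cv2.convexHull(I)
    E=np.zeros_like(m); cv2.fillConvexPoly(E,np.round(h).astype(int),1); print("expected bbox",cv2.boundingRect(np.round(I).astype(int)),"white inside",(m&E).sum()/E.sum())
    k=m.copy(); x,y,w,hh=cv2.boundingRect(np.round(I).astype(int)); k[:]=0; k[y-25:y+hh+25,x-25:x+w+25]=m[y-25:y+hh+25,x-25:x+w+25]
    for q in cv2.findContours(k,cv2.RETR_EXTERNAL,cv2.CHAIN_APPROX_NONE)[0]:
        if cv2.contourArea(q)>40: print("blob",cv2.boundingRect(q),cv2.contourArea(q),"exp area",cv2.contourArea(h))
E
python3 - <<'E'
from h import *
pilecheck(3)
E
```

```text
expected bbox (254, 174, 33, 29) white inside 0.9291101055806938
blob (288, 211, 24, 17) 249.0 exp area 614.6817648058059
blob (254, 175, 33, 28) 572.5 exp area 614.6817648058059
```

The pile of three matches its expected outline. I place the last plate.

Emit:
play_rows:
  rows: "0 0 0 0 -20 -2 0.7;0 0 0 0 -30 -3 0.7;0 0 0 0 -32 -3 0.7;0 0 0 0 -25 -2 0.7;0 0 0 0 -12 -1 0.7;0 0 0 0 -6 -1 0.7;0 0 0 0 0 0 0.7;0 0 0 0 0 0 0.7"

```text
time: 60.52
position: [0.5925, -0.1611, 0.1165]
tool_rot: [0.595, 0.382, -0.595, 0.382]
ft_force: [0.1, -1.0, -1.6]
grip_width: 0.0498
```

Emit:
play_rows:
  rows: "0 0 0 22 0 0 0.7;0 0 0 20 0 0 0.7;0 0 0 10 0 0 0.7;0 0 0 4 0 0 0.7;0 0 0 0 0 0 0.7;0 0 0 0 0 0 0.7;0 0 0 0 0 0 0.7"

```text
time: 61.1
position: [0.5929, -0.1613, 0.0619]
tool_rot: [0.595, 0.381, -0.595, 0.383]
ft_force: [-0.3, 0.1, -0.1]
grip_width: 0.0496
```

```bash
python3 - <<'E'
from h import *
plan([.5903,-.1597,.0495],-2.002);print(readout.get_obs()["grip_width"])
E
```

```text
pos [ 0.5929 -0.1613  0.0619] jawyaw -2.0 down [ 0.002 -0.001 -1.   ] | turn world -0.002 => ax 0.002 alt -3.14 shift(now axes) mm [12.4 -3.  -0.4] q6 1.553
0.04955649729044448
```

Emit:
play_rows:
  rows: "0 0 0 5 -2.5 -0.3 0.7;0 0 0 4 0 0 0.7;0 0 0 2 0 0 0.7;0 0 0 1.3 0 0 0.7;0 0 0 0 0 0 0.7;0 0 0 0 0 0 0.7;0 0 0 0 0 0 0.7"

```text
time: 61.68
position: [0.5893, -0.1592, 0.0496]
tool_rot: [-0.595, -0.382, 0.595, -0.382]
ft_force: [-2.5, 1.0, 6.2]
grip_width: 0.0496
```

Emit:
play_rows:
  rows: "0 0 0 0 0 0 0.4;0 0 0 0 0 0 0;0 0 0 0 0 0 0;0 0 0 0 0 0 0;0 0 0 -8 0 0 0;0 0 0 -35 0 0 0;0 0 0 -38 0 0 0;0 0 0 -38 0 0 0"

```text
time: 62.35
position: [0.589, -0.1592, 0.1686]
tool_rot: [-0.595, -0.383, 0.595, -0.381]
ft_force: [0.6, -1.3, 0.3]
grip_width: 0.0854
```

Emit:
play_rows:
  rows: "0 0 0 -20 -15 0 0;0 0 0 0 -35 0 0;0 0 0 0 -35 0 0;0 0 0 0 -15 0 0;0 0 0 0 0 0 0;0 0 0 0 0 0 0;0 0 0 0 0 0 0"

```text
time: 62.93
position: [0.5005, -0.1188, 0.1884]
tool_rot: [0.596, 0.381, -0.594, 0.383]
ft_force: [0.0, -0.1, -0.1]
grip_width: 0.0869
```

```bash
python3 - <<'E'
from h import *
plan([.591,-.16,.1],-2.002); pilecheck(4)
im=wblobs(.059); cv2.imwrite("pics/w20.png",im)
c,s=np.cos(-.431),np.sin(-.431); P=np.array([[42,-25],[42,25],[-42,25],[-42,-25]])/1000@np.array([[c,s],[-s,c]])+[.591,-.16]
print(proj("wrist",np.c_[P,np.full(4,.059)]))
t=imaging.camera("top");hsv=cv2.cvtColor(t,cv2.COLOR_BGR2HSV);m=((hsv[...,1]<70)&(hsv[...,2]>70)).astype(np.uint8)
for c in cv2.findContours(m,cv2.RETR_EXTERNAL,cv2.CHAIN_APPROX_NONE)[0]:
    b=cv2.boundingRect(c)
    if cv2.contourArea(c)>100 and 75<b[1]<280: a=cv2.minAreaRect((ray("top",c[:,0],.059)[:,:2]*1000).astype(np.float32)); print("top",b,np.round(a[0]),np.round(a[1]),round(a[2],1))
E
```

```text
pos [ 0.5005 -0.1188  0.1884] jawyaw -2.0 down [ 0.003 -0.001 -1.   ] | turn world -0.002 => ax 0.002 alt -3.14 shift(now axes) mm [88.7 99.2 -0.2] q6 1.55
expected bbox (253, 171, 34, 32) white inside 0.9156010230179028
blob (288, 210, 24, 18) 247.0 exp area 718.10140962468
blob (255, 172, 32, 31) 682.5 exp area 718.10140962468
w (0, 153, 115, 95) [599.4 123.9] [110.3  89.1] 68.3
w (97, 62, 121, 117) [616.2 -10.2] [75.5 77.5] 11.6
w (292, 27, 64, 106) [ 588.2 -158.1] [52.  84.4] 64.8
w (0, 0, 35, 36) [743.2  48.4] [16.9 42.6] 11.4
[[354.32976424  22.48186385]
 [292.77963662  22.35373209]
 [295.05034632 128.00573998]
 [351.56442807 128.11869672]]
top (290, 245, 87, 70) [288.  -8.] [243. 131.] 63.7
top (151, 234, 22, 22) [400. 510.] [64. 64.] 2.4
top (488, 230, 22, 35) [ 377. -504.] [ 38. 100.] 67.5
top (234, 218, 67, 64) [384. 195.] [179. 140.] 64.4
top (380, 171, 31, 64) [ 524. -191.] [ 48. 208.] 65.2
top (252, 163, 41, 40) [586. 176.] [108. 108.] 78.4
top (365, 158, 39, 33) [ 606. -165.] [108.  74.] 65.2
top (310, 158, 31, 31) [613.  13.] [86. 80.] 11.6
top (336, 154, 34, 60) [570. -87.] [ 58. 208.] 62.7
top (434, 128, 20, 19) [ 723. -359.] [60. 59.] 89.0
top (306, 115, 21, 23) [765.  41.] [63. 57.] 10.9
```

```bash
python3 - <<'E'
from h import *
im=imaging.camera("top"); hsv=cv2.cvtColor(im,cv2.COLOR_BGR2HSV); m=(hsv[...,2]<60).astype(np.uint8); k=m*0; k[165:202,254:292]=m[165:202,254:292]
for c in cv2.findContours(k,cv2.RETR_EXTERNAL,cv2.CHAIN_APPROX_NONE)[0]:
    if cv2.contourArea(c)>15: print("plug",cv2.boundingRect(c),np.round(ray("top",[c[:,0].mean(0)],.045),3))
i0=cv2.imread("pics/top0.png").astype(int)
for n,(x,y) in dict(det=(222,145),jar=(442,141),cup=(162,245),brushhandle=(509,217)).items(): print(n,np.abs(im[y-15:y+15,x-10:x+10].astype(int)-i0[y-15:y+15,x-10:x+10]).mean())
im=imaging.camera("scene"); pilecheck(4,im)
w=wblobs(.059); print(readout.get_obs()["ft_force"],readout.get_obs()["time"])
print(robot.hand_in())
E
```

```text
plug (275, 176, 7, 13) [[0.59  0.161 0.045]]
det 3.6866666666666665
jar 4.78
cup 4.197777777777778
brushhandle 3.997777777777778
expected bbox (253, 171, 34, 32) white inside 0.9156010230179028
blob (288, 210, 24, 18) 247.0 exp area 718.10140962468
blob (255, 173, 33, 30) 684.0 exp area 718.10140962468
w (0, 152, 115, 96) [598.5 124.2] [109.9  90. ] 68.3
w (96, 60, 122, 118) [616.1 -10. ] [75.6 77.6] 11.4
w (292, 24, 64, 108) [ 588. -158.] [52.  85.1] 65.0
w (0, 0, 30, 32) [742.2  49.2] [14.9 36.9] 11.2
[0.01824022 0.88679561 0.36191715] 63.2333
the job is handed in; nothing more can be done
None
```

The job is handed in at 63 s. The cover stands on the counter about 135 mm from the isolator, and the plug is out and standing in the tray. All four filter plates present (there was no fifth) are in one pile on the mat.

**What went wrong:** after three plates were stacked, plate 2 slid about 45 mm out from under the others, probably the announced knock. I misread the picture showing it as square and set the fourth plate on top. When I pulled plate 2 out, it dragged the top two plates forward, so I took them off and restacked plates 2 to 4 on plate 1.

**Last checks:**
- **Pile:** one clean outline, 52 × 85 mm. Its centre is about 3–4 mm from the measured mat centre and its yaw is within about 0.01 rad. This shows the pile's outside only; I did not measure the lower plates one by one.
- **Plug:** seen in the tray at about (0.59, 0.16).
- **Bystanders:** their image patches match the first picture.
- **Gripper:** open and clear of everything.

No final picture was viewed because all 16 views were used, so these last checks are numeric only.

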